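# Change over the sample incubator and close it up

## Robot

A 6-joint arm with a two-finger parallel gripper is mounted at the origin on the work surface. World frame = base frame: x ahead of the robot, y to its left, z up, the work surface at z = 0. Lengths are in m, angles in rad, forces in N, time in s.
With the tool pointing down it reaches from about 0.3 to 0.75 m from the base axis. Payload 8.5 kg.
Tool frame: the origin (TCP) lies at the very end of the fingers, on their centre line; the grasp point (between the pads) lies 19 mm behind it; x points along the fingers, y is the direction in which the jaws open and shut, and the axes are right-handed (so a half turn about x gives the same grasp; the last joint's range is limited). The gripper opens to 85 mm and grips with 20 to 120 N. Pads are 22 mm wide; open, the fingers measure 114 mm over their backs; the gripper's body (76 mm by 85 mm) begins 54 mm behind the grasp point. The pads swing forward as they close: fully open they stand 13 mm farther back than shut.
Start: joints at [1.044, 0.381, 1.297, -0, 1.464, -0.215], TCP at [0.169, 0.523, 0.204] pointing down, gripper open.
Joint ranges: [-3.11, 3.11], [-0.89, 2.33], [0.22, 2.48], [-1.42, 4.56], [0.17, 2.85], [-2.88, 2.88]. Speed limits (rad/s): [2.39, 2.39, 3.14, 3.14, 3.14, 3.14].

## Interface

Orientations are given as a 3x3 rotation matrix whose columns are the frame's x, y, z axes.
In Python, from rig import r gives the robot as it stands. The module is installed in compiled form; this text tells all that it offers.
- The arm moves only by the tool step_arm, never from a script. Its argument "commands" is a list of rows, each a list of 5 numbers: the gripper command: -1 is shut, 1 is fully open, values between are in proportion, then the shift along the tool's x, y, z in m, then the turn about the tool's x in rad. In form: [[jaw, x, y, z, turn], ...]. A call has 1 to 8 rows; each row shifts and turns the pose as measured when the row begins, along the tool's axes as they then stand; what a row does not reach is not made up. A row lasts 1/8 s, in which the tool goes at most 62.5 mm and 10.7 degrees, less where a joint would pass 70% of its speed; a pose out of reach is approached as far as the arm can. A call is refused whole if a number of a shift passes 0.0625 or a number of a turn 0.188, either way. A call with a gripper value outside its range is refused whole. The fingers move at their own pace and stop on an object; the grip force is fixed at half the most. Time passes only in rows, so rows that do not move let the fingers close. It gives the time, the measured TCP pose, the force and the opening at its end, in the units of the state.
- r.state(): the state, without advancing time (a new reading comes with each control period).
- r.get_image(name): name is "side" or "top" or "wrist"; returns (picture, depth): 400x640x3 uint8, blue, green, red; 400x640 float32, m along the optical axis (not along the pixel's ray), 0 where there is no reading.
- r.camera_info(name): a dict with "K" (3x3 intrinsics, pixels), "T" (4x4, takes a point from camera to world coordinates). Camera axes: x right, y down, z forward; pixel columns grow to the right and rows downward; lengths in m; the calibration is good to about 2 mm. A picture is of the moment at which its call begins: read the wrist's pose just before it. camera_info takes no time and is no camera call; for the wrist camera it gives the pose at the moment of the call.
- r.hand_in(): hands the job in, once; it reports no verdict.
Trained networks look in the newest picture that a camera, given by its name, has taken for a name from the list of things; names that differ only in an ending like _2 or _b are one class to them, and where a whole thing is asked for, a point or a joint stands for the part that bears it (a point fixed in the world has none). Each returns a list of dicts, best first, with "p" (0 to 1); they miss things now and then, are a little off and sometimes report something else, mostly with a low value. They report only what shows in the picture. A call takes as long as a camera call. They do not tell look-alikes from the thing itself.
- r.find_in(camera, name): "box" ([left, top, right, bottom] in pixels, round what is visible of it).
- r.cut_out(camera, name): "mask" (400x640 bool, what is visible of it) and "box" ([left, top, right, bottom] in pixels, round what is visible of it).
- r.spot_point(camera, name): "pixel" ([row, column] in pixels: a listed point, or the origin of a listed thing).
The state is a dict: "t": time; "joint_pos": joint angles; "joint_vel": joint speeds; "joint_torque": joint torques, N m; "eef_pos": TCP position; "orientation": TCP orientation; "wrist_force": force on the tool from outside, world axes, zero at the start; "moment": the same for the moment, N m; "width": finger opening in m.
Only numpy, scipy, OpenCV 4.12 (cv2) and the standard library are available. Lean on these libraries where they do the work, as an engineer would, in place of code of your own. Each camera call takes 0.05 s, during which the arm holds its last target. There are 200 camera calls.

## Task

Change the incubator over for tonight: stand each slim finished vial from its chamber upright in the steel tray, and stand every white-capped sample jar from the bench upright on the chamber floor. Then lower the lid fully shut without slamming it, and after that turn the latch fully across so that its tongue lies over the lid's front lip. Set the thermostat by turning its dial until the pointer stands at the black set-point marker, and leave the beaker, flask and reagent bottle standing where they are.

Things in the scene. Friction and masses are not known exactly. Their poses are not given: they have to be found in the camera images.
- jar1_mid (a point): Centre (30 mm above its base) of a capped sample jar, one of up to five alike: squat upright cylinder 60 mm tall, pale body 46 mm in diameter and 42 mm high with a paper band, white ribbed screw cap 40 mm in diameter over the top 16 mm. z axis up along the jar. About 100 g. Three to five of the five are there.
- jar2_mid (a point): Centre (30 mm above its base) of a capped sample jar, one of up to five alike: squat upright cylinder 60 mm tall, pale body 46 mm in diameter and 42 mm high with a paper band, white ribbed screw cap 40 mm in diameter over the top 16 mm. z axis up along the jar. About 100 g. Three to five of the five are there.
- jar3_mid (a point): Centre (30 mm above its base) of a capped sample jar, one of up to five alike: squat upright cylinder 60 mm tall, pale body 46 mm in diameter and 42 mm high with a paper band, white ribbed screw cap 40 mm in diameter over the top 16 mm. z axis up along the jar. About 100 g. Three to five of the five are there.
- jar4_mid (a point): Centre (30 mm above its base) of a capped sample jar, one of up to five alike: squat upright cylinder 60 mm tall, pale body 46 mm in diameter and 42 mm high with a paper band, white ribbed screw cap 40 mm in diameter over the top 16 mm. z axis up along the jar. About 100 g. Three to five of the five are there.
- jar5_mid (a point): Centre (30 mm above its base) of a capped sample jar, one of up to five alike: squat upright cylinder 60 mm tall, pale body 46 mm in diameter and 42 mm high with a paper band, white ribbed screw cap 40 mm in diameter over the top 16 mm. z axis up along the jar. About 100 g. Three to five of the five are there.
- vial1_mid (a point): Centre (29 mm above its base) of a finished vial of the last batch, standing in the chamber at the start: slim upright cylinder 58 mm tall, pale body 28 mm in diameter and 41 mm high, black screw cap 26 mm in diameter over the top 15 mm. z axis up along the vial. About 50 g. One or two of the two are there.
- vial2_mid (a point): Centre (29 mm above its base) of a finished vial of the last batch, standing in the chamber at the start: slim upright cylinder 58 mm tall, pale body 28 mm in diameter and 41 mm high, black screw cap 26 mm in diameter over the top 15 mm. z axis up along the vial. About 50 g. One or two of the two are there.
- tray: Open steel tray on the bench at the incubator's right, fixed: 160 mm (x) by 140 mm (y), 25 mm high, walls and floor 4 mm thick. Origin: centre of its underside.
- incubator: Top-loading bench incubator, off-white, 271 mm deep (x), 296 mm wide (y), fixed to the bench. Origin: centre of its underside, on the bench; x axis from its front (control deck, towards the robot) to its back (hinge), y to its left, z up. The control deck is flat, 105 mm high, from x = -135 to -60 mm; besides dial and latch it has a low switch and lamp at its right (under 7 mm high).
- chamber_floor (a point): Middle of the chamber's flat floor, 45 mm above the bench; axes as the incubator's. The chamber is an open steel-lined box, clear for 80 mm either way in x and 130 mm either way in y, with walls 18 mm thick whose rim is 66 mm above this floor. Only a thin probe (8 mm, 50 mm high) stands in it, in the rear left corner at (+74, +124) mm.
- lid_hinge (a point): Middle of the lid's hinge line, along the incubator's y axis, at the back of the rim, 111 mm above the bench. Axes as the incubator's.
- lid_edge (a point): Middle of the lid's front edge, half-way through its thickness. The lid: flat glass panel in an aluminium frame, 196 mm from hinge to front edge, 296 mm wide, 18 mm thick, its underside through the hinge line. A lip 60 mm wide, 6 mm thick sticks out 14 mm beyond the middle of the front edge. x axis from front edge to hinge, z out of the lid's outer face (up when shut).
- lid (a joint): Lid angle in rad: 0 shut on the rim, 1.57 upright, up to 1.8 leaning back. It starts open. Friction hinges: it stays where it is left and needs 3 to 5 N at the front edge to swing down.
- latch_grip (a point): Centre of the turn latch's grip, on its vertical pivot axis in the middle of the deck, 143 mm above the bench: an upright black finger bar 46 mm long, 10 mm thick, 28 mm high (top at 156 mm). A flat steel tongue under the bar reaches 31 mm from the axis along -y of this frame; the bar lies along this frame's y axis.
- latch (a joint): Latch angle in rad: 0 tongue pointing to the incubator's right (-y), clear of the lid; it grows counter-clockwise seen from above, to 1.5 (stop) with the tongue pointing at the chamber, over the shut lid's front lip. Stays where it is left; light to turn (0.05 N m). The lid cannot come down past the turned tongue.
- dial_grip (a point): Centre of the grip of the thermostat dial, on its vertical axis: upright black bar 44 mm long, 12 mm thick and 24 mm high (its top 139 mm above the bench, this point at 130 mm) on a round skirt 48 mm in diameter. The bar lies along this frame's x axis; a white line runs along its top and down its end on the pointer side (+x).
- dial (a joint): Dial angle in rad: grows as it turns clockwise seen from above; range 0 to 4.71 (270 degrees). At 0 the pointer stands 135 degrees counter-clockwise of the incubator's x axis; at 2.36 it points along that x axis, to the chamber. Stays where it is left; light to turn (0.04 N m).
- dial_pointer (a point): Tip of the dial's pointer (end of the white line), 24 mm from the dial's axis.
- set_mark (a point): Where the pointer's tip must come: on the same 24 mm circle about the dial's axis, opposite the set-point marker, a black triangular clip on the scale plate just outside the skirt, its sharp end towards the dial. The marker's place on the scale differs each time; it is fixed.
- beaker: Glass beaker, 54 mm wide, 72 mm high, among the jars; not part of the job. Origin at its base.
- flask: Conical flask, 66 mm wide at the base, 104 mm high, among the jars; not part of the job. Origin at its base.
- reagent: Amber reagent bottle, 54 mm wide, 115 mm high, among the jars; not part of the job. Origin at its base.
Not all that is in view belongs to the job. Leave any blue or pink look-alike of the flask alone.

How it is judged:
By the outcome, as a careful person would: the job done as asked, in the order asked, and still so for the second after the job is handed in, with the robot touching nothing.
Of jar1, jar2, jar3, jar4, jar5 only 3 to 5 are there at a start; the rules pass over those that are not, and their reading is None.
Of vial1, vial2 only 1 to 2 are there at a start; the rules pass over those that are not, and their reading is None.
At some moment in a run one of jar1, jar2, jar3, jar4, jar5 may be knocked a few centimetres aside while the robot is not near it.
It also fails if it takes over 210 s, if anything falls off the work surface, if the arm or the gripper's body presses on something with over 40 N, if the wrist force passes 120 N, or if a joint passes its speed limit or range.

## Working session

There is one attempt and no reset: what is moved stays moved. The work goes in short steps, Python scripts to look and compute and a tool call to move; the robot and the scene stay as the last step left them, time stands still between calls to the robot, and variables do not carry over. Pictures are saved under pics/ and viewed, about 12 in all and at most 16, crops included, and the job is handed in when it is done.

Besides the shell and the picture viewer there is one more tool, called after "Emit:" in YAML: its name, and indented under it one key for each argument. step_arm: Moves the arm, as the interface text tells. Its arguments: {"type":"object","properties":{"commands":{"type":"array"}},"required":["commands"]}

```bash
mkdir -p pics; cat > h.py <<'E'
from rig import r
import numpy as np, cv2
def px2w(cam,row,col,d,info=None):
    i=info or r.camera_info(cam); K=i["K"];T=np.array(i["T"])
    p=np.array([(col-K[0][2])/K[0][0]*d,(row-K[1][2])/K[1][1]*d,d,1]); return (T@p)[:3]
def onz(cam,row,col,z,info=None):
    i=info or r.camera_info(cam); T=np.array(i["T"]);a=px2w(cam,row,col,1,i);c=T[:3,3]
    return c+(a-c)*(z-c[2])/(a[2]-c[2])
E
python3 - <<'E'
from h import *
s=r.state();print(s['t'],s['eef_pos'],np.round(s['orientation'],3).tolist(),s['width'])
for c in ("top","side"):
    im,d=r.get_image(c);cv2.imwrite(f"pics/{c}0.png",im);np.save(c+"d.npy",d)
    i=r.camera_info(c);print(c,np.round(i["K"],1).tolist(),np.round(i["T"],3).tolist())
for n,z in [("jar1_mid",.03),("vial1_mid",.074),("incubator",0),("tray",0),("latch_grip",.143),("dial_grip",.130),("dial_pointer",.139),("set_mark",.115),("lid_hinge",.111),("lid_edge",.25),("chamber_floor",.045),("beaker",0),("flask",0),("reagent",0)]:
    for o in r.spot_point("top",n):
        p=o["pixel"];print(n,round(o["p"],2),np.round(p,1),np.round(onz("top",*p,z),3))
E
```

```text
0.0 [0.16855438 0.52318519 0.20341353] [[-0.001, 0.307, 0.952], [-0.001, 0.952, -0.307], [-1.0, -0.001, -0.0]] 0.0856025892229071
top [[435.5, 0.0, 324.1], [0.0, 435.5, 199.5], [0.0, 0.0, 1.0]] [[-0.001, -0.988, 0.154, 0.377], [-1.0, -0.004, -0.03, 0.018], [0.03, -0.154, -0.988, 1.295], [0.0, 0.0, 0.0, 1.0]]
side [[406.8, 0.0, 314.1], [0.0, 406.8, 199.4], [0.0, 0.0, 1.0]] [[0.809, -0.357, 0.466, 0.019], [-0.587, -0.513, 0.626, -0.738], [0.016, -0.781, -0.625, 0.852], [0.0, 0.0, 0.0, 1.0]]
jar1_mid 0.69 [271.1 205.7] [0.368 0.316 0.03 ]
vial1_mid 0.41 [197.8 382.4] [ 0.573 -0.186  0.074]
incubator 0.68 [214.9 356.1] [ 0.533 -0.118  0.   ]
tray 0.9 [228.1 459.2] [ 0.494 -0.428  0.   ]
latch_grip 0.4 [243.5 364. ] [ 0.44  -0.123  0.143]
dial_grip 0.57 [248. 326.] [ 0.429 -0.023  0.13 ]
set_mark 0.28 [249.7 324.7] [ 0.425 -0.02   0.115]
set_mark 0.2 [197.8 380.3] [ 0.567 -0.173  0.115]
lid_hinge 0.83 [161.2 360.4] [ 0.671 -0.12   0.111]
lid_edge 0.71 [127.5 372.2] [ 0.723 -0.135  0.25 ]
chamber_floor 0.94 [196.8 361.3] [ 0.581 -0.129  0.045]
chamber_floor 0.65 [228.9 459.8] [ 0.487 -0.414  0.045]
beaker 0.67 [194.1 247.8] [0.595 0.207 0.   ]
flask 0.95 [186.2 219.5] [0.619 0.293 0.   ]
flask 0.65 [150.  204.1] [0.73  0.343 0.   ]
flask 0.56 [169.7 170.5] [0.669 0.441 0.   ]
reagent 0.85 [222.8 212.7] [0.508 0.309 0.   ]
```

```bash
ls pics
```

```text
side0.png
top0.png
```

View pics/top0.png

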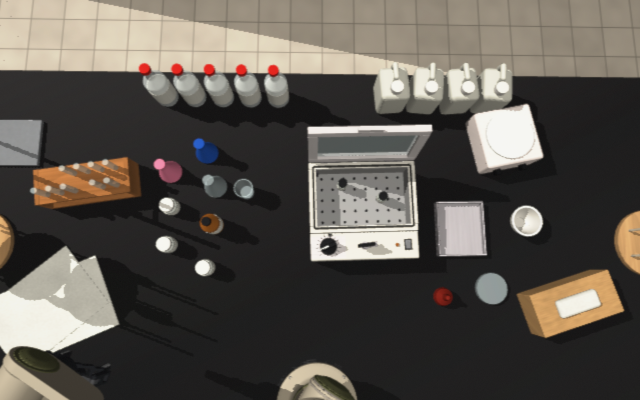

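View pics/side0.png

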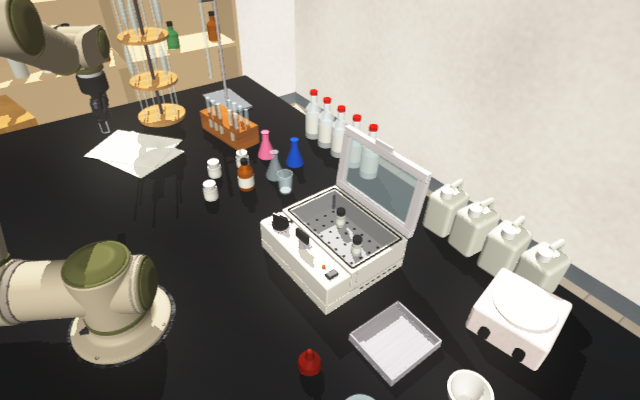

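```bash
cat >> h.py <<'E'
def cloud(cam,d,info=None):
    i=info or r.camera_info(cam);K=i["K"];T=np.array(i["T"])
    v,u=np.mgrid[0:400,0:640]
    P=np.stack([(u-K[0][2])/K[0][0]*d,(v-K[1][2])/K[1][1]*d,d],-1)@T[:3,:3].T+T[:3,3]
    P[d<=0]=np.nan; return P
def blobs(P,m,mn=8):
    n,l,s,c=cv2.connectedComponentsWithStats(m.astype(np.uint8))
    out=[]
    for k in range(1,n):
        if s[k,4]>=mn:
            q=P[l==k]; lo,hi=q.min(0),q.max(0)
            out.append((s[k,4],np.round((lo+hi)/2,3).tolist(),np.round(hi-lo,3).tolist(),np.round(c[k]).tolist()))
    return out
E
python3 - <<'E'
from h import *
P=cloud("top",np.load("topd.npy"));x,y,z=P[...,0],P[...,1],P[...,2]
print("bench z",np.nanmedian(z[300:340,380:420]))
m=(z>.095)&(z<.118)&(x>.38)&(x<.7)&(y<.05)&(y>-.3)
q=P[m][:,:2].astype(np.float32)
R=cv2.minAreaRect(q);print(R,len(q))
print(np.round(cv2.boxPoints(R),3).tolist())
print("jars");[print(b) for b in blobs(P,(z>.03)&(z<.14)&(x>.3)&(x<.68)&(y>.15)&(y<.48))]
print("vials");[print(b) for b in blobs(P,(z>.08)&(z<.112)&(x>.51)&(x<.65)&(y<-.0)&(y>-.245),4)]
print("tray");mt=(z>.015)&(z<.035)&(x>.35)&(x<.6)&(y<-.3)&(y>-.5);q=P[mt][:,:2].astype(np.float32);R=cv2.minAreaRect(q);print(R)
for n in ["jar1_mid","vial1_mid","tray","lid"]:
    for o in r.find_in("top",n): print(n,round(o["p"],2),np.round(o["box"]))
    for o in r.find_in("side",n): print('side',n,round(o["p"],2),np.round(o["box"]))
E
```

```text
bench z -0.00042812950539405925
((0.5371816754341125, -0.12740659713745117), (0.27440735697746277, 0.29672372341156006), 1.590267539024353) 5403
[[0.3959999978542328, 0.017000000923871994], [0.40400001406669617, -0.2800000011920929], [0.6779999732971191, -0.2720000147819519], [0.6700000166893005, 0.02500000037252903]]
jars
(np.int32(289), [0.658, 0.437, 0.069], [0.042, 0.047, 0.079], [165.0, 168.0])
(np.int32(271), [0.617, 0.301, 0.069], [0.048, 0.047, 0.079], [213.0, 184.0])
(np.int32(168), [0.601, 0.21, 0.054], [0.052, 0.052, 0.045], [243.0, 187.0])
(np.int32(227), [0.554, 0.426, 0.048], [0.044, 0.041, 0.035], [168.0, 205.0])
(np.int32(348), [0.501, 0.301, 0.076], [0.053, 0.054, 0.09], [211.0, 223.0])
(np.int32(237), [0.444, 0.428, 0.048], [0.045, 0.04, 0.035], [166.0, 244.0])
(np.int32(228), [0.379, 0.317, 0.048], [0.045, 0.042, 0.037], [204.0, 267.0])
vials
(np.int32(42), [0.646, -0.024, 0.096], [0.009, 0.046, 0.03], [325.0, 170.0])
(np.int32(8), [0.649, -0.06, 0.094], [0.001, 0.011, 0.027], [339.0, 170.0])
(np.int32(83), [0.612, -0.071, 0.096], [0.026, 0.025, 0.027], [342.0, 183.0])
(np.int32(87), [0.575, -0.184, 0.095], [0.025, 0.026, 0.029], [383.0, 196.0])
tray
((0.46249860525131226, -0.4264228940010071), (0.22137296199798584, 0.14350758492946625), 0.3375689685344696)
jar1_mid 0.78 [198. 260. 214. 275.]
jar1_mid 0.17 [307. 124. 434. 260.]
side jar1_mid 0.52 [205. 179. 220. 203.]
vial1_mid 0.56 [375. 193. 390. 203.]
side vial1_mid 0.77 [351. 239. 360. 256.]
side vial1_mid 0.66 [209. 160. 223. 178.]
tray 0.9 [435. 202. 489. 253.]
tray 0.46 [310. 125. 433. 260.]
side tray 0.89 [351. 298. 442. 385.]
lid 0.64 [308. 125. 432. 162.]
side lid 0.66 [336. 127. 428. 237.]
```

Emit:
step_arm:
  commands:
    - [1, -0.02, 0, 0, -0.17]
    - [1, -0.02, 0, 0, -0.165]
    - [1, 0, -0.05, 0.035, 0]
    - [1, 0, -0.05, 0.035, 0]
    - [1, 0, -0.05, 0.035, 0]
    - [1, 0, -0.05, 0.035, 0]
    - [1, 0, -0.05, 0.035, 0]
    - [1, 0, -0.05, 0.035, 0]

```text
t: 2.2
eef_pos: [0.3932, 0.2261, 0.2456]
orientation: [[0.003, -0.042, 0.999], [0.001, 0.999, 0.042], [-1.0, 0.001, 0.003]]
wrist_force: [0.9, 0.6, 0.1]
width: 0.0853
```

```bash
cat >> h.py <<'E'
C=np.array([.537,-.127]);YAW=.027
def inc(x,y):  # incubator frame -> world
    c,s=np.cos(YAW),np.sin(YAW); return C+np.array([c*x-s*y,s*x+c*y])
def toinc(p):
    c,s=np.cos(YAW),np.sin(YAW); d=np.array(p[:2])-C; return np.array([c*d[0]+s*d[1],-s*d[0]+c*d[1]])
def st():
    s=r.state();R=s['orientation'];print("t%.1f"%s['t'],"tcp",np.round(s['eef_pos'],4),"yawY %.1fdeg"%np.degrees(np.arctan2(R[1,1],R[0,1])),"F",np.round(s['wrist_force'],1),"w %.4f"%s['width'],"j",np.round(s['joint_pos'],2));return s
def mv(*tg):
    s=st();p=s['eef_pos']
    for t in tg:
        t=np.array(t,float);print("  to",np.round(t,3),"tool shift",np.round(s['orientation'].T@(t-p),4));p=t
E
python3 - <<'E'
from h import *
mv((.612,-.071,.25),(.612,-.071,.22))
P=cloud("top",np.load("topd.npy"));x,y,z=P[...,0],P[...,1],P[...,2]
for cx in (335,365,400):
    c=P[124:162,cx];print(np.round(c[::4][:, [0,2]],3).tolist())
mt=(z>.015)&(z<.035)&(x>.42)&(x<.6)&(y<-.3)&(y>-.52);print(cv2.minAreaRect(P[mt][:,:2].astype(np.float32)))
E
```

```text
t2.2 tcp [0.3932 0.2261 0.2456] yawY 92.4deg F [0.9 0.6 0.1] w 0.0853 j [ 0.26  0.18  1.47  0.    1.49 -1.35]
  to [ 0.612 -0.071  0.25 ] tool shift [-0.0041 -0.3061  0.206 ]
  to [ 0.612 -0.071  0.22 ] tool shift [ 0.03   -0.     -0.0001]
[[0.817, -0.002], [0.703, 0.306], [0.693, 0.307], [0.689, 0.286], [0.693, 0.242], [0.69, 0.216], [nan, nan], [0.683, 0.161], [0.68, 0.132], [0.671, 0.122]]
[[0.816, 0.002], [0.699, 0.318], [0.693, 0.308], [0.696, 0.265], [0.694, 0.239], [0.692, 0.21], [0.688, 0.185], [0.686, 0.155], [0.68, 0.135], [0.672, 0.123]]
[[0.818, -0.001], [0.705, 0.304], [0.695, 0.304], [0.699, 0.257], [0.697, 0.231], [0.694, 0.207], [0.69, 0.183], [0.686, 0.157], [0.68, 0.135], [0.675, 0.112]]
((0.4971926808357239, -0.4262184798717499), (0.15198354423046112, 0.14350758492946625), 0.3375689685344696)
```

Emit:
step_arm:
  commands:
    - [1, 0, -0.051, 0.035, 0]
    - [1, 0, -0.051, 0.035, 0]
    - [1, 0, -0.051, 0.035, 0]
    - [1, 0, -0.051, 0.035, 0]
    - [1, 0, -0.051, 0.035, -0.015]
    - [1, 0.02, -0.045, 0.03, 0]
    - [1, 0, 0, 0, 0]

```text
t: 3.08
eef_pos: [0.6143, -0.0735, 0.2248]
orientation: [[0.004, -0.053, 0.999], [0.002, 0.999, 0.053], [-1.0, 0.001, 0.004]]
wrist_force: [-0.3, 0.5, -0.7]
width: 0.0857
```

```bash
cat > look.py <<'E'
import sys
from h import *
s=st();i=r.camera_info("wrist");im,d=r.get_image("wrist");n=sys.argv[1];cv2.imwrite(f"pics/{n}.png",im);np.savez(n+".npz",d=d,K=i["K"],T=i["T"])
P=cloud("wrist",d,i)
E
python3 - <<'E'
import sys;sys.argv=["x","w1"]
exec(open("look.py").read())
z=P[...,2]
[print(b) for b in blobs(P,(z>.085)&(z<.109),60)]
for o in r.spot_point("wrist","vial1_mid"): print(o, onz("wrist",*o["pixel"],.074,i))
for n,zz in (("chamber_floor",.045),("dial_grip",.13),("latch_grip",.143),("set_mark",.115)):
  for o in r.spot_point("wrist",n): print(n,o, onz("wrist",*o["pixel"],zz,i))
mv((.612,-.071,.06))
E
```

```text
t3.1 tcp [ 0.6143 -0.0735  0.2248] yawY 93.0deg F [-0.3  0.5 -0.7] w 0.0857 j [-0.31  0.49  1.06  0.    1.59 -1.93]
(np.int32(9692), [0.573, -0.125, 0.097], [0.167, 0.265, 0.024], [222.0, 135.0])
(np.int32(977), [0.576, -0.183, 0.095], [0.025, 0.027, 0.02], [184.0, 132.0])
(np.int32(802), [0.613, -0.07, 0.095], [0.027, 0.026, 0.02], [318.0, 181.0])
{'pixel': [127.2, 190.8], 'p': 0.85} [ 0.57514821 -0.18475099  0.074     ]
chamber_floor {'pixel': [126.6, 263.0], 'p': 0.81} [ 0.57502784 -0.12461731  0.045     ]
t3.4 tcp [ 0.6134 -0.0693  0.229 ] yawY 93.3deg F [ 0.3 -0.5 -0.3] w 0.0856 j [-0.31  0.48  1.06  0.    1.59 -1.93]
  to [ 0.612 -0.071  0.06 ] tool shift [ 0.1689 -0.0016 -0.0031]
```

View pics/w1.png

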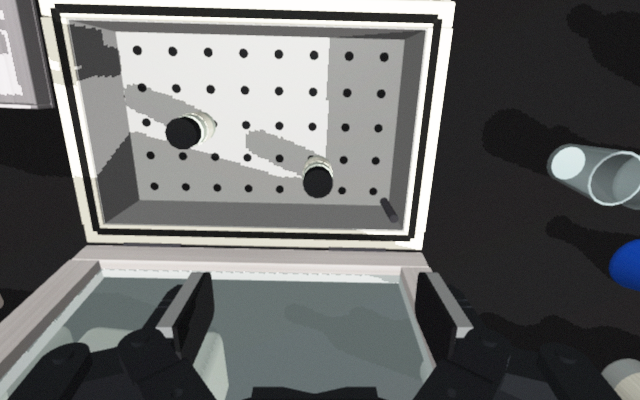

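Emit:
step_arm:
  commands:
    - [0.4, 0.05, -0.001, -0.001, 0.02]
    - [0.4, 0.05, 0, -0.001, 0.01]
    - [0.4, 0.04, 0, 0, 0]
    - [0.4, 0.025, 0, 0, 0]
    - [0.4, 0.005, 0, 0, 0]
    - [0.4, 0, 0, 0, 0]

```text
t: 4.12
eef_pos: [0.6143, -0.0658, 0.0607]
orientation: [[0.02, -0.034, 0.999], [-0.003, 0.999, 0.034], [-1.0, -0.003, 0.02]]
wrist_force: [0.6, -0.0, -0.2]
width: 0.0597
```

```bash
python3 -c "
from h import *
mv((.613,-.070,.056))"
```

```text
t4.1 tcp [ 0.6143 -0.0658  0.0607] yawY 91.9deg F [ 0.6 -0.  -0.2] w 0.0597 j [-0.3   0.62  1.32  0.    1.18 -1.91]
  to [ 0.613 -0.07   0.056] tool shift [ 0.0047 -0.0041 -0.0015]
```

Emit:
step_arm:
  commands:
    - [0.4, 0.004, -0.004, -0.001, 0]
    - [-1, 0, 0, 0, 0]
    - [-1, 0, 0, 0, 0]
    - [-1, 0, 0, 0, 0]
    - [-1, 0, 0, 0, 0]
    - [-1, 0, 0, 0, 0]

```text
t: 4.88
eef_pos: [0.6148, -0.0704, 0.0597]
orientation: [[0.025, -0.034, 0.999], [-0.004, 0.999, 0.034], [-1.0, -0.005, 0.025]]
wrist_force: [-0.6, 0.0, -0.3]
width: 0.0234
```

Emit:
step_arm:
  commands:
    - [-1, -0.05, 0, 0, 0]
    - [-1, -0.05, 0, 0, 0]
    - [-1, -0.045, 0, -0.01, 0]
    - [-1, 0, -0.05, -0.012, 0]
    - [-1, 0, -0.058, -0.013, 0]
    - [-1, 0, -0.058, -0.013, 0]
    - [-1, 0, -0.058, -0.013, 0]
    - [-1, 0, -0.058, -0.013, 0]

```text
t: 5.88
eef_pos: [0.5461, -0.358, 0.2088]
orientation: [[0.025, -0.042, 0.999], [-0.004, 0.999, 0.042], [-1.0, -0.005, 0.024]]
wrist_force: [0.5, 1.1, 0.0]
width: 0.0233
```

```bash
python3 -c "
from h import *
mv((.53,-.428,.19),(.53,-.428,.021))"
```

```text
t5.9 tcp [ 0.5461 -0.358   0.2088] yawY 92.4deg F [0.5 1.1 0. ] w 0.0233 j [-0.77  0.55  0.99  0.01  1.58 -2.38]
  to [ 0.53  -0.428  0.19 ] tool shift [ 0.0187 -0.0691 -0.0194]
  to [ 0.53  -0.428  0.021] tool shift [ 0.1689  0.0008 -0.0041]
```

Emit:
step_arm:
  commands:
    - [-1, 0, -0.045, -0.013, 0]
    - [-1, 0.03, -0.02, -0.006, 0.01]
    - [-1, 0.05, 0, 0, 0]
    - [-1, 0.045, 0, 0, 0]
    - [-1, 0.03, 0, 0, 0]
    - [-1, 0, 0, 0, 0]

```text
t: 6.62
eef_pos: [0.5302, -0.4319, 0.0475]
orientation: [[0.024, -0.024, 0.999], [-0.004, 1.0, 0.024], [-1.0, -0.004, 0.023]]
wrist_force: [-0.3, 0.1, 0.5]
width: 0.0239
```

```bash
python3 -c "
from h import *
mv((.53,-.428,.020))
im,d=r.get_image('side');cv2.imwrite('pics/s1.png',cv2.resize(im[200:400,240:560],None,fx=2,fy=2))"
```

```text
t6.6 tcp [ 0.5302 -0.4319  0.0475] yawY 91.4deg F [-0.3  0.1  0.5] w 0.0239 j [-0.86  0.73  1.12  0.02  1.27 -2.46]
  to [ 0.53  -0.428  0.02 ] tool shift [ 0.0275  0.0041 -0.0007]
```

View pics/s1.png

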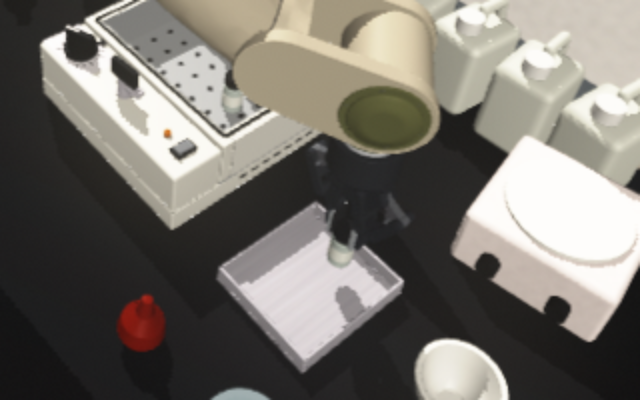

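Emit:
step_arm:
  commands:
    - [-1, 0.018, 0.002, 0, 0]
    - [-1, 0.007, 0.001, 0, 0]
    - [-1, 0.002, 0, 0, 0]
    - [-1, 0, 0, 0, 0]

```text
t: 7.18
eef_pos: [0.5329, -0.4308, 0.0245]
orientation: [[0.03, -0.025, 0.999], [-0.011, 1.0, 0.025], [-1.0, -0.011, 0.029]]
wrist_force: [-0.5, 0.0, -0.6]
width: 0.0232
```

Emit:
step_arm:
  commands:
    - [-1, 0.003, 0, 0, 0]
    - [-1, 0.003, 0, 0, 0]
    - [-1, 0, 0, 0, 0]

```text
t: 7.55
eef_pos: [0.5334, -0.4313, 0.019]
orientation: [[0.031, -0.025, 0.999], [-0.012, 1.0, 0.025], [-0.999, -0.013, 0.031]]
wrist_force: [0.0, 0.6, -0.7]
width: 0.0237
```

Emit:
step_arm:
  commands:
    - [-1, 0.002, 0, 0, 0]
    - [0.3, 0, 0, 0, 0]
    - [0.3, 0, 0, 0, 0]
    - [0.3, 0, 0, 0, 0]
    - [0.3, -0.04, 0, 0, 0]
    - [0.3, -0.05, 0, 0, 0]
    - [0.3, -0.05, 0, 0, 0]
    - [0.3, -0.04, 0.03, 0, 0]

```text
t: 8.55
eef_pos: [0.5259, -0.3994, 0.1985]
orientation: [[0.026, -0.022, 0.999], [-0.007, 1.0, 0.023], [-1.0, -0.007, 0.026]]
wrist_force: [0.3, 0.4, 0.2]
width: 0.0557
```

```bash
python3 -c "
from h import *
mv((.576,-.184,.20),(.576,-.184,.06))"
```

```text
t8.6 tcp [ 0.5259 -0.3994  0.1985] yawY 91.3deg F [0.3 0.4 0.2] w 0.0557 j [-0.83  0.57  0.99  0.02  1.56 -2.43]
  to [ 0.576 -0.184  0.2  ] tool shift [-0.0017  0.2142  0.055 ]
  to [ 0.576 -0.184  0.06 ] tool shift [ 0.1399  0.001  -0.0037]
```

Emit:
step_arm:
  commands:
    - [0.3, 0, 0.055, 0.014, 0]
    - [0.3, 0, 0.055, 0.014, 0]
    - [0.3, 0, 0.055, 0.014, 0]
    - [0.3, 0, 0.047, 0.013, 0]
    - [0.3, 0.035, 0.002, 0, 0]
    - [0.3, 0.045, 0, 0, 0]
    - [0.3, 0.04, 0, 0, 0]
    - [0.3, 0.01, 0, 0, 0]

```text
t: 9.55
eef_pos: [0.5834, -0.1781, 0.0701]
orientation: [[0.036, -0.024, 0.999], [-0.014, 1.0, 0.025], [-0.999, -0.014, 0.036]]
wrist_force: [-0.8, -0.6, 0.0]
width: 0.0554
```

```bash
python3 -c "
from h import *
mv((.576,-.184,.055))"
```

```text
t9.6 tcp [ 0.5834 -0.1781  0.0701] yawY 91.4deg F [-0.8 -0.6  0. ] w 0.0554 j [-0.49  0.59  1.35  0.01  1.16 -2.09]
  to [ 0.576 -0.184  0.055] tool shift [ 0.0149 -0.0055 -0.008 ]
```

Emit:
step_arm:
  commands:
    - [0.3, 0.01, -0.005, -0.008, 0]
    - [0.3, 0.006, 0, 0, 0]
    - [0.3, 0, 0, 0, 0]
    - [-1, 0, 0, 0, 0]
    - [-1, 0, 0, 0, 0]
    - [-1, 0, 0, 0, 0]
    - [-1, 0, 0, 0, 0]

```text
t: 10.42
eef_pos: [0.5775, -0.1852, 0.0574]
orientation: [[0.042, -0.024, 0.999], [-0.017, 1.0, 0.024], [-0.999, -0.018, 0.042]]
wrist_force: [0.3, -0.2, 0.4]
width: 0.0243
```

Emit:
step_arm:
  commands:
    - [-1, -0.06, 0, -0.002, 0]
    - [-1, -0.06, 0, -0.002, 0]
    - [-1, -0.03, -0.03, -0.01, 0]
    - [-1, 0, -0.05, -0.022, 0]
    - [-1, 0, -0.05, -0.022, 0]
    - [-1, 0, -0.05, -0.022, 0]
    - [-1, 0, -0.04, -0.02, 0]
    - [-1, 0, 0, 0, 0]

```text
t: 11.42
eef_pos: [0.4736, -0.411, 0.2115]
orientation: [[0.041, -0.026, 0.999], [-0.017, 0.999, 0.027], [-0.999, -0.018, 0.041]]
wrist_force: [0.6, -0.3, -0.3]
width: 0.0244
```

```bash
python3 -c "
from h import *
mv((.455,-.428,.19),(.455,-.428,.05),(.455,-.428,.0175))"
```

```text
t11.4 tcp [ 0.4736 -0.411   0.2115] yawY 91.5deg F [ 0.6 -0.3 -0.3] w 0.0244 j [-0.91  0.49  1.09  0.02  1.52 -2.51]
  to [ 0.455 -0.428  0.19 ] tool shift [ 0.021  -0.0161 -0.0199]
  to [ 0.455 -0.428  0.05 ] tool shift [ 0.1399  0.0026 -0.0057]
  to [ 0.455 -0.428  0.018] tool shift [ 0.0325  0.0006 -0.0013]
```

Descend in smaller steps.

Emit:
step_arm:
  commands:
    - [-1, 0.02, -0.016, -0.02, 0]
    - [-1, 0.035, 0, -0.001, 0]
    - [-1, 0.035, 0, -0.002, 0]
    - [-1, 0.03, 0, -0.002, 0]
    - [-1, 0.02, 0, -0.001, 0]
    - [-1, 0.01, 0, 0, 0]
    - [-1, 0.0, 0, 0, 0]

```text
t: 12.3
eef_pos: [0.4573, -0.4255, 0.0576]
orientation: [[0.043, -0.031, 0.999], [-0.017, 0.999, 0.032], [-0.999, -0.018, 0.043]]
wrist_force: [0.5, 0.2, -0.1]
width: 0.0237
```

```bash
python3 -c "
from h import *
mv((.455,-.428,.0175))"
```

```text
t12.3 tcp [ 0.4573 -0.4255  0.0576] yawY 91.8deg F [ 0.5  0.2 -0.1] w 0.0237 j [-0.95  0.62  1.33  0.03  1.16 -2.56]
  to [ 0.455 -0.428  0.018] tool shift [ 0.04   -0.0017 -0.0041]
```

Emit:
step_arm:
  commands:
    - [-1, 0.02, -0.001, -0.002, 0]
    - [-1, 0.013, 0, -0.001, 0]
    - [-1, 0.005, 0, 0, 0]
    - [-1, 0.002, 0, 0, 0]
    - [-1, 0.002, 0, 0, 0]
    - [-1, 0, 0, 0, 0]

```text
t: 13.05
eef_pos: [0.4585, -0.4286, 0.0187]
orientation: [[0.048, -0.032, 0.998], [-0.023, 0.999, 0.033], [-0.999, -0.025, 0.047]]
wrist_force: [1.0, 0.0, 0.2]
width: 0.0239
```

Emit:
step_arm:
  commands:
    - [-1, 0.002, 0, 0, 0]
    - [0.2, 0, 0, 0, 0]
    - [0.2, 0, 0, 0, 0]
    - [0.2, 0, 0, 0, 0]
    - [0.2, -0.0625, 0, 0, 0]
    - [0.2, -0.0625, 0, 0, 0]
    - [0.2, -0.0625, 0, 0, 0]
    - [0.2, 0, 0, 0, 0]

```text
t: 14.05
eef_pos: [0.4495, -0.4244, 0.2084]
orientation: [[0.048, -0.032, 0.998], [-0.024, 0.999, 0.033], [-0.999, -0.025, 0.047]]
wrist_force: [1.4, -0.4, -1.5]
width: 0.0517
```

```bash
python3 -c "
from h import *
im,d=r.get_image('top');cv2.imwrite('pics/t2.png',cv2.resize(im[110:290,120:520],None,fx=2,fy=2,interpolation=3))
P=cloud('top',d);x,y,z=P[...,0],P[...,1],P[...,2]
[print(b) for b in blobs(P,(z>.03)&(z<.07)&(x>.3)&(x<.68)&(y>.15)&(y<.48))]
mv((.554,.426,.2))"
```

```text
(np.int32(167), [0.658, 0.436, 0.05], [0.043, 0.046, 0.039], [169.0, 171.0])
(np.int32(166), [0.618, 0.301, 0.05], [0.051, 0.047, 0.04], [215.0, 186.0])
(np.int32(127), [0.601, 0.211, 0.05], [0.052, 0.052, 0.04], [243.0, 187.0])
(np.int32(227), [0.554, 0.426, 0.048], [0.044, 0.043, 0.036], [168.0, 205.0])
(np.int32(72), [0.5, 0.293, 0.05], [0.05, 0.036, 0.04], [217.0, 227.0])
(np.int32(238), [0.444, 0.427, 0.048], [0.045, 0.041, 0.036], [166.0, 244.0])
(np.int32(227), [0.379, 0.317, 0.048], [0.045, 0.042, 0.035], [204.0, 267.0])
t14.1 tcp [ 0.4488 -0.4236  0.2053] yawY 91.8deg F [ 0.5 -0.7 -0.5] w 0.0514 j [-0.96  0.48  1.14  0.03  1.49 -2.56]
  to [0.554 0.426 0.2  ] tool shift [-0.0062  0.8457  0.1326]
```

View pics/t2.png

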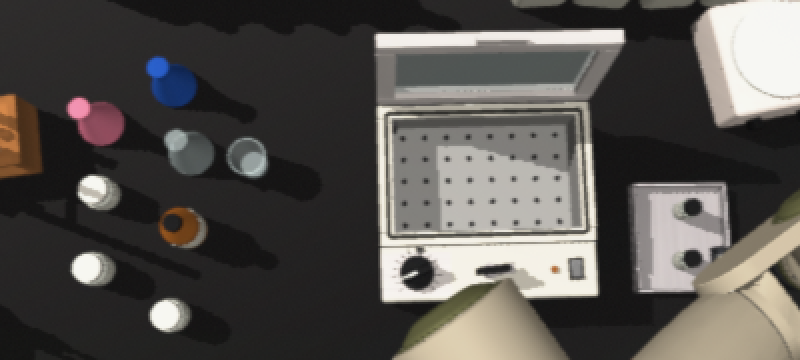

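Emit:
step_arm:
  commands:
    - [0.5, -0.01, 0.059, 0.009, 0]
    - [0.5, 0, 0.06, 0.009, 0]
    - [0.5, 0, 0.06, 0.009, 0]
    - [0.5, 0, 0.06, 0.009, 0]
    - [0.5, 0, 0.06, 0.009, 0]
    - [0.5, 0, 0.06, 0.009, 0]
    - [0.5, 0, 0.06, 0.009, 0]
    - [0.5, 0, 0.06, 0.009, 0]

```text
t: 15.1
eef_pos: [0.5023, 0.0691, 0.1979]
orientation: [[0.027, -0.024, 0.999], [-0.008, 1.0, 0.025], [-1.0, -0.009, 0.026]]
wrist_force: [1.1, -0.7, -0.3]
width: 0.0639
```

```bash
python3 - <<'E'
import sys;sys.argv=["x","w2"]
exec(open("look.py").read())
for n,zz in (("dial_grip",.13),("latch_grip",.143),("set_mark",.115),("dial_pointer",.139)):
  for o in r.spot_point("wrist",n): print(n,o, onz("wrist",*o["pixel"],zz,i))
mv((.554,.426,.2))
E
```

```text
t15.1 tcp [0.5023 0.0691 0.1979] yawY 91.4deg F [ 1.1 -0.7 -0.3] w 0.0639 j [-0.09  0.3   1.44 -0.01  1.37 -1.69]
dial_grip {'pixel': [103.9, 164.2], 'p': 0.77} [ 0.43634938 -0.02936458  0.13      ]
latch_grip {'pixel': [102.5, 162.9], 'p': 0.75} [ 0.43435354 -0.0246493   0.143     ]
set_mark {'pixel': [137.9, 171.7], 'p': 0.63} [ 0.46088041 -0.03314711  0.115     ]
dial_pointer {'pixel': [88.2, 201.7], 'p': 0.81} [ 0.42570788 -0.00159059  0.139     ]
t15.3 tcp [0.5026 0.0668 0.1983] yawY 91.4deg F [ 0.7 -0.9  0.3] w 0.0642 j [-0.1   0.3   1.44 -0.01  1.37 -1.69]
  to [0.554 0.426 0.2  ] tool shift [-0.0034  0.3578  0.0605]
```

Emit:
step_arm:
  commands:
    - [0.5, 0, 0.06, 0.01, 0]
    - [0.5, 0, 0.06, 0.01, 0]
    - [0.5, 0, 0.06, 0.01, 0]
    - [0.5, 0, 0.06, 0.01, 0]
    - [0.5, 0, 0.06, 0.01, 0]
    - [0.5, 0, 0.05, 0.01, 0]
    - [0.5, 0, 0, 0, 0]

```text
t: 16.23
eef_pos: [0.5644, 0.4137, 0.1903]
orientation: [[0.021, -0.001, 1.0], [-0.014, 1.0, 0.002], [-1.0, -0.014, 0.021]]
wrist_force: [-0.3, 0.4, 0.0]
width: 0.0639
```

```bash
python3 - <<'E'
import sys;sys.argv=["x","w3"]
exec(open("look.py").read())
z=P[...,2]
[print(b) for b in blobs(P,(z>.045)&(z<.066),60)]
mv((.554,.426,.2),(.554,.426,.02))
E
```

```text
t16.2 tcp [0.5644 0.4137 0.1903] yawY 90.1deg F [-0.3  0.4  0. ] w 0.0639 j [ 0.47  0.66  0.84 -0.02  1.63 -1.1 ]
(np.int32(2388), [0.445, 0.432, 0.054], [0.039, 0.04, 0.017], [340.0, 28.0])
(np.int32(502), [0.502, 0.318, 0.056], [0.051, 0.027, 0.021], [208.0, 99.0])
(np.int32(1704), [0.555, 0.43, 0.054], [0.041, 0.039, 0.016], [334.0, 168.0])
(np.int32(672), [0.597, 0.22, 0.055], [0.044, 0.037, 0.021], [114.0, 205.0])
(np.int32(991), [0.604, 0.206, 0.056], [0.044, 0.039, 0.021], [83.0, 225.0])
(np.int32(743), [0.638, 0.532, 0.056], [0.101, 0.016, 0.021], [441.0, 243.0])
(np.int32(816), [0.616, 0.305, 0.055], [0.038, 0.038, 0.021], [206.0, 224.0])
(np.int32(741), [0.658, 0.439, 0.055], [0.031, 0.041, 0.021], [341.0, 265.0])
(np.int32(415), [0.717, 0.345, 0.055], [0.03, 0.018, 0.021], [249.0, 317.0])
t16.3 tcp [0.5646 0.412  0.1907] yawY 90.0deg F [ 0.6 -0.8 -0.6] w 0.0639 j [ 0.47  0.66  0.84 -0.02  1.63 -1.1 ]
  to [0.554 0.426 0.2  ] tool shift [-0.0097  0.0138 -0.0104]
  to [0.554 0.426 0.02 ] tool shift [ 0.1799  0.0026 -0.0038]
```

View pics/w3.png

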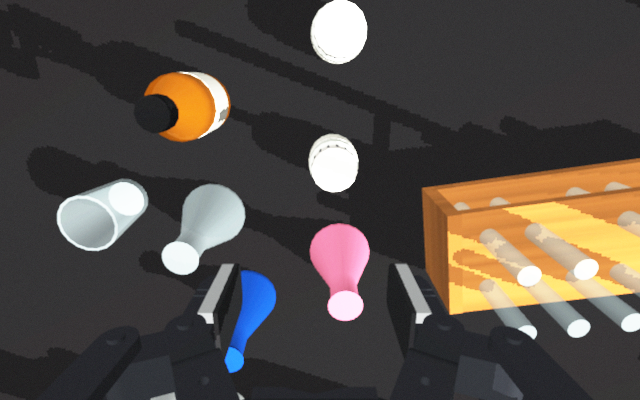

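Emit:
step_arm:
  commands:
    - [0.5, 0, 0.018, -0.01, 0]
    - [0.5, 0.035, 0.001, -0.001, 0]
    - [0.5, 0.04, 0, -0.001, 0]
    - [0.5, 0.04, 0, -0.001, 0]
    - [0.5, 0.025, 0, 0, 0]
    - [0.5, 0, 0, 0, 0]

```text
t: 17.02
eef_pos: [0.5547, 0.4247, 0.0489]
orientation: [[0.022, 0.011, 1.0], [-0.014, 1.0, -0.01], [-1.0, -0.013, 0.022]]
wrist_force: [0.2, 0.2, 0.8]
width: 0.0639
```

```bash
python3 -c "
from h import *
mv((.555,.430,.012))"
```

```text
t17.0 tcp [0.5547 0.4247 0.0489] yawY 89.4deg F [0.2 0.2 0.8] w 0.0639 j [ 0.49  0.76  1.05 -0.02  1.31 -1.06]
  to [0.555 0.43  0.012] tool shift [ 0.0368  0.0058 -0.0006]
```

Emit:
step_arm:
  commands:
    - [0.5, 0.02, 0.006, 0, 0]
    - [0.5, 0.015, 0, 0, 0]
    - [0.5, 0.004, 0, 0, 0]
    - [-1, 0, 0, 0, 0]
    - [-1, 0, 0, 0, 0]
    - [-1, 0, 0, 0, 0]
    - [-1, 0, 0, 0, 0]

```text
t: 17.9
eef_pos: [0.5573, 0.4311, 0.0118]
orientation: [[0.028, 0.012, 1.0], [-0.01, 1.0, -0.011], [-1.0, -0.01, 0.028]]
wrist_force: [-0.1, -0.8, -0.7]
width: 0.0412
```

Emit:
step_arm:
  commands:
    - [-1, -0.055, 0, 0, 0]
    - [-1, -0.0625, 0, 0, 0]
    - [-1, -0.06, -0.02, 0, 0]
    - [-1, -0.02, -0.055, 0.002, 0]
    - [-1, 0, -0.06, 0.002, 0]
    - [-1, 0, -0.06, 0.002, 0]
    - [-1, 0, -0.06, 0.002, 0]
    - [-1, 0, -0.06, 0.002, 0]

```text
t: 18.9
eef_pos: [0.5577, 0.1129, 0.2174]
orientation: [[0.029, 0.005, 1.0], [-0.012, 1.0, -0.005], [-1.0, -0.012, 0.029]]
wrist_force: [1.2, -0.0, -0.1]
width: 0.0379
```

```bash
python3 -c "
from h import *
mv((.577,-.205,.2))"
```

```text
t18.9 tcp [0.5577 0.1129 0.2174] yawY 89.7deg F [ 1.2 -0.  -0.1] w 0.0379 j [-0.    0.39  1.24 -0.01  1.48 -1.57]
  to [ 0.577 -0.205  0.2  ] tool shift [ 0.0217 -0.3176  0.0203]
```

Emit:
step_arm:
  commands:
    - [-1, 0, -0.06, 0.003, 0]
    - [-1, 0, -0.06, 0.003, 0]
    - [-1, 0, -0.06, 0.003, -0.02]
    - [-1, 0, -0.06, 0.003, 0]
    - [-1, 0, -0.05, 0.004, 0]
    - [-1, 0, 0, 0, 0]

```text
t: 19.65
eef_pos: [0.5725, -0.1905, 0.2218]
orientation: [[0.03, -0.01, 0.999], [-0.013, 1.0, 0.01], [-0.999, -0.013, 0.03]]
wrist_force: [-0.5, 1.3, -1.2]
width: 0.0381
```

```bash
python3 -c "
from h import *
mv((.577,-.205,.15),(.577,-.205,.057))
im,d=r.get_image('side');cv2.imwrite('pics/s2.png',cv2.resize(im[120:320,200:520],None,fx=2,fy=2))"
```

```text
t19.6 tcp [ 0.5725 -0.1905  0.2218] yawY 90.6deg F [-0.5  1.3 -1.2] w 0.0381 j [-0.52  0.45  1.14  0.    1.53 -2.1 ]
  to [ 0.577 -0.205  0.15 ] tool shift [ 0.0721 -0.0136  0.0021]
  to [ 0.577 -0.205  0.057] tool shift [ 0.093   0.0012 -0.0028]
```

View pics/s2.png

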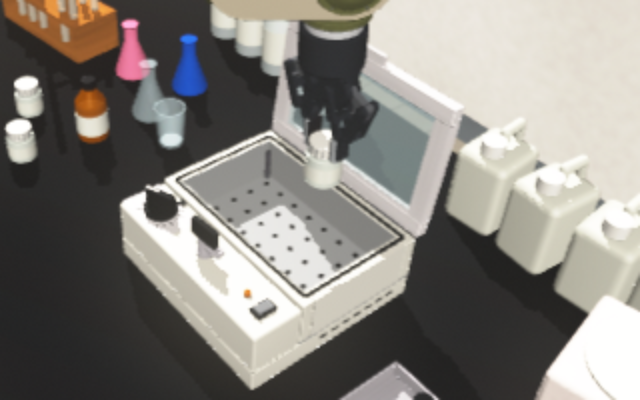

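Emit:
step_arm:
  commands:
    - [-1, 0.03, -0.012, 0.001, 0]
    - [-1, 0.045, 0, -0.001, -0.01]
    - [-1, 0.045, 0, -0.002, 0]
    - [-1, 0.035, 0, -0.001, 0]
    - [-1, 0.01, 0, 0, 0]
    - [-1, 0, 0, 0, 0]

```text
t: 20.45
eef_pos: [0.577, -0.1957, 0.0596]
orientation: [[0.037, -0.03, 0.999], [-0.015, 0.999, 0.031], [-0.999, -0.016, 0.037]]
wrist_force: [1.3, -0.1, -0.6]
width: 0.0378
```

```bash
python3 -c "
from h import *
mv((.577,-.205,.057))"
```

```text
t20.4 tcp [ 0.577  -0.1957  0.0596] yawY 91.7deg F [ 1.3 -0.1 -0.6] w 0.0378 j [-0.52  0.6   1.37  0.01  1.14 -2.13]
  to [ 0.577 -0.205  0.057] tool shift [ 0.0028 -0.0092 -0.0003]
```

Emit:
step_arm:
  commands:
    - [-1, 0, -0.009, 0, 0]
    - [-1, 0.002, -0.002, 0, 0]
    - [-1, 0.002, 0, 0, 0]
    - [-1, 0, 0, 0, 0]

```text
t: 20.95
eef_pos: [0.579, -0.2065, 0.059]
orientation: [[0.042, -0.032, 0.999], [-0.016, 0.999, 0.033], [-0.999, -0.018, 0.041]]
wrist_force: [0.3, 0.6, -0.5]
width: 0.0377
```

Emit:
step_arm:
  commands:
    - [-1, 0.003, 0, 0, 0]
    - [-1, 0.002, 0, 0, 0]

```text
t: 21.2
eef_pos: [0.5802, -0.2066, 0.0586]
orientation: [[0.046, -0.032, 0.998], [-0.018, 0.999, 0.033], [-0.999, -0.019, 0.045]]
wrist_force: [-8.6, 3.1, 16.8]
width: 0.0378
```

Emit:
step_arm:
  commands:
    - [0.3, 0, 0, 0, 0]
    - [0.3, 0, 0, 0, 0]
    - [0.3, 0, 0, 0, 0]
    - [0.3, -0.0625, 0, 0, 0]
    - [0.3, -0.0625, 0, 0, 0]
    - [0.4, -0.05, 0.03, -0.01, 0]
    - [0.5, 0, 0.06, -0.013, 0]
    - [0.5, 0, 0.06, -0.013, 0]

```text
t: 22.2
eef_pos: [0.5313, -0.0546, 0.2322]
orientation: [[0.044, -0.026, 0.999], [-0.016, 1.0, 0.026], [-0.999, -0.017, 0.044]]
wrist_force: [1.2, 0.0, 0.0]
width: 0.064
```

```bash
python3 -c "
from h import *
mv((.445,.432,.2))"
```

```text
t22.2 tcp [ 0.5313 -0.0546  0.2322] yawY 91.5deg F [1.2 0.  0. ] w 0.0640 j [-0.32  0.31  1.32 -0.    1.46 -1.92]
  to [0.445 0.432 0.2  ] tool shift [ 0.0206  0.4892 -0.0748]
```

Emit:
step_arm:
  commands:
    - [0.5, 0, 0.06, -0.009, 0]
    - [0.5, 0, 0.06, -0.009, 0]
    - [0.5, 0, 0.06, -0.009, 0]
    - [0.5, 0, 0.06, -0.009, 0]
    - [0.5, 0, 0.06, -0.009, 0]
    - [0.5, 0, 0.06, -0.009, 0]
    - [0.5, 0, 0.06, -0.009, 0]
    - [0.5, 0.02, 0.05, -0.009, 0]

```text
t: 23.2
eef_pos: [0.4442, 0.428, 0.2005]
orientation: [[0.047, -0.024, 0.999], [-0.015, 1.0, 0.025], [-0.999, -0.016, 0.047]]
wrist_force: [1.4, -0.3, -0.3]
width: 0.0639
```

```bash
python3 - <<'E'
import sys;sys.argv=["x","w4"]
exec(open("look.py").read())
z=P[...,2]
[print(b) for b in blobs(P,(z>.045)&(z<.066),60)]
mv((.445,.432,.2),(.445,.432,.02))
E
```

```text
t23.2 tcp [0.4442 0.428  0.2005] yawY 91.4deg F [ 1.4 -0.3 -0.3] w 0.0639 j [ 0.59  0.49  1.13 -0.04  1.49 -1.  ]
(np.int32(2028), [0.379, 0.321, 0.054], [0.04, 0.04, 0.017], [192.0, 92.0])
(np.int32(1584), [0.444, 0.432, 0.054], [0.039, 0.04, 0.017], [321.0, 171.0])
(np.int32(629), [0.496, 0.309, 0.055], [0.042, 0.045, 0.021], [199.0, 210.0])
(np.int32(661), [0.594, 0.216, 0.055], [0.038, 0.045, 0.021], [120.0, 295.0])
(np.int32(724), [0.606, 0.207, 0.056], [0.04, 0.04, 0.021], [100.0, 317.0])
(np.int32(658), [0.654, 0.439, 0.055], [0.027, 0.041, 0.021], [322.0, 349.0])
(np.int32(308), [0.715, 0.343, 0.055], [0.028, 0.022, 0.02], [241.0, 385.0])
t23.2 tcp [0.4411 0.4318 0.1959] yawY 91.6deg F [-5.5  0.8 -4.5] w 0.0640 j [ 0.6   0.5   1.13 -0.04  1.49 -1.  ]
  to [0.445 0.432 0.2  ] tool shift [-0.004  -0.      0.0041]
  to [0.445 0.432 0.02 ] tool shift [ 0.1798  0.0031 -0.0072]
```

Emit:
step_arm:
  commands:
    - [0.5, 0.03, 0, 0.002, 0]
    - [0.5, 0.045, 0.001, -0.002, 0]
    - [0.5, 0.045, 0.001, -0.002, 0]
    - [0.5, 0.04, 0.001, -0.002, 0]
    - [0.5, 0.02, 0, -0.001, 0]
    - [0.5, 0.0, 0, 0, 0]

```text
t: 24.0
eef_pos: [0.4415, 0.4335, 0.0072]
orientation: [[0.037, -0.032, 0.999], [-0.018, 0.999, 0.033], [-0.999, -0.019, 0.037]]
wrist_force: [0.2, 0.3, -0.2]
width: 0.0641
```

```bash
python3 -c "
from h import *
mv((.444,.432,.012))"
```

```text
t24.0 tcp [0.4415 0.4335 0.0072] yawY 91.8deg F [ 0.2  0.3 -0.2] w 0.0641 j [ 0.6   0.69  1.37 -0.04  1.07 -0.98]
  to [0.444 0.432 0.012] tool shift [-0.0047 -0.0016  0.0026]
```

Emit:
step_arm:
  commands:
    - [0.5, -0.005, -0.001, 0.003, 0]
    - [-1, 0, 0, 0, 0]
    - [-1, 0, 0, 0, 0]
    - [-1, 0, 0, 0, 0]
    - [-1, 0, 0, 0, 0]
    - [-1, 0, 0, 0, 0]

```text
t: 24.75
eef_pos: [0.446, 0.4335, 0.0162]
orientation: [[0.042, -0.032, 0.999], [-0.015, 0.999, 0.032], [-0.999, -0.016, 0.041]]
wrist_force: [0.0, 0.8, -0.1]
width: 0.0379
```

Emit:
step_arm:
  commands:
    - [-1, -0.055, 0, 0, 0]
    - [-1, -0.0625, 0, 0, 0]
    - [-1, -0.06, -0.02, 0.005, 0]
    - [-1, -0.02, -0.055, 0.012, 0]
    - [-1, 0, -0.06, 0.014, 0]
    - [-1, 0, -0.06, 0.014, 0]
    - [-1, 0, -0.06, 0.014, 0]
    - [-1, 0, -0.06, 0.014, 0]

```text
t: 25.75
eef_pos: [0.5213, 0.1208, 0.2262]
orientation: [[0.042, -0.039, 0.998], [-0.016, 0.999, 0.04], [-0.999, -0.018, 0.042]]
wrist_force: [1.0, -0.9, -1.5]
width: 0.0379
```

```bash
python3 -c "
from h import *
mv((.577,-.125,.2))"
```

```text
t25.8 tcp [0.5213 0.1208 0.2262] yawY 92.3deg F [ 1.  -0.9 -1.5] w 0.0379 j [ 0.02  0.32  1.33 -0.02  1.45 -1.59]
  to [ 0.577 -0.125  0.2  ] tool shift [ 0.0325 -0.2473  0.0447]
```

Emit:
step_arm:
  commands:
    - [-1, 0, -0.06, 0.012, 0]
    - [-1, 0, -0.06, 0.011, 0]
    - [-1, 0.01, -0.06, 0.011, 0]
    - [-1, 0.02, -0.05, 0.01, 0.01]
    - [-1, 0, 0, 0, 0]

```text
t: 26.38
eef_pos: [0.5757, -0.1172, 0.2012]
orientation: [[0.043, -0.024, 0.999], [-0.016, 1.0, 0.025], [-0.999, -0.018, 0.042]]
wrist_force: [-0.1, 0.7, -0.7]
width: 0.0381
```

```bash
python3 -c "
from h import *
mv((.577,-.125,.15),(.577,-.125,.061))"
```

```text
t26.4 tcp [ 0.5757 -0.1172  0.2012] yawY 91.4deg F [-0.1  0.7 -0.7] w 0.0381 j [-0.4   0.43  1.23  0.    1.44 -2.  ]
  to [ 0.577 -0.125  0.15 ] tool shift [ 0.0513 -0.007  -0.0011]
  to [ 0.577 -0.125  0.061] tool shift [ 0.0889  0.0016 -0.0037]
```

Emit:
step_arm:
  commands:
    - [-1, 0.03, -0.007, -0.001, 0]
    - [-1, 0.04, 0, -0.002, 0]
    - [-1, 0.035, 0, -0.002, 0]
    - [-1, 0.02, 0, -0.001, 0]
    - [-1, 0.005, 0, 0, 0]
    - [-1, 0, 0, 0, 0]

```text
t: 27.12
eef_pos: [0.5764, -0.1233, 0.0705]
orientation: [[0.047, -0.027, 0.999], [-0.017, 0.999, 0.028], [-0.999, -0.018, 0.046]]
wrist_force: [-0.2, 0.9, -1.2]
width: 0.038
```

Emit:
step_arm:
  commands:
    - [-1, 0.005, -0.001, 0, 0]
    - [-1, 0.003, 0, 0, 0]
    - [-1, 0.002, 0, 0, 0]

```text
t: 27.5
eef_pos: [0.578, -0.1246, 0.0623]
orientation: [[0.05, -0.027, 0.998], [-0.018, 0.999, 0.028], [-0.999, -0.02, 0.05]]
wrist_force: [-0.2, 0.2, -0.9]
width: 0.0378
```

Emit:
step_arm:
  commands:
    - [-1, 0.002, 0, 0, 0]
    - [0.3, 0, 0, 0, 0]
    - [0.3, 0, 0, 0, 0]
    - [0.3, 0, 0, 0, 0]
    - [0.3, -0.0625, 0, 0, 0]
    - [0.3, -0.0625, 0, 0, 0]
    - [0.4, -0.05, 0.03, -0.012, 0]
    - [0.5, 0, 0.055, -0.025, 0]

```text
t: 28.5
eef_pos: [0.5304, -0.0385, 0.2367]
orientation: [[0.051, -0.023, 0.998], [-0.018, 1.0, 0.023], [-0.999, -0.019, 0.051]]
wrist_force: [0.7, 0.6, -0.6]
width: 0.0638
```

```bash
python3 -c "
from h import *
mv((.379,.321,.2))"
```

```text
t28.5 tcp [ 0.5304 -0.0385  0.2367] yawY 91.3deg F [ 0.7  0.6 -0.6] w 0.0638 j [-0.29  0.3   1.33 -0.    1.46 -1.89]
  to [0.379 0.321 0.2  ] tool shift [ 0.0224  0.3634 -0.1446]
```

Emit:
step_arm:
  commands:
    - [0.5, 0, 0.055, -0.022, 0]
    - [0.5, 0, 0.055, -0.022, 0]
    - [0.5, 0, 0.055, -0.022, 0]
    - [0.5, 0, 0.055, -0.022, 0]
    - [0.5, 0, 0.055, -0.022, 0]
    - [0.5, 0.01, 0.052, -0.022, 0]
    - [0.5, 0.02, 0.015, -0.006, 0]
    - [0.5, 0, 0, 0, 0]

```text
t: 29.5
eef_pos: [0.3793, 0.3121, 0.1944]
orientation: [[0.058, -0.025, 0.998], [-0.016, 1.0, 0.026], [-0.998, -0.018, 0.058]]
wrist_force: [-0.4, 0.4, 0.4]
width: 0.0641
```

```bash
python3 - <<'E'
import sys;sys.argv=["x","w5"]
exec(open("look.py").read())
z=P[...,2]
[print(b) for b in blobs(P,(z>.045)&(z<.066),60)]
mv((.379,.321,.2),(.379,.321,.02))
E
```

```text
t29.5 tcp [0.3793 0.3121 0.1944] yawY 91.5deg F [-0.4  0.4  0.4] w 0.0641 j [ 0.47  0.27  1.5  -0.04  1.33 -1.12]
(np.int32(1659), [0.379, 0.32, 0.053], [0.04, 0.04, 0.016], [326.0, 170.0])
(np.int32(3427), [0.513, 0.02, 0.055], [0.234, 0.011, 0.021], [30.0, 280.0])
(np.int32(609), [0.487, 0.304, 0.056], [0.024, 0.053, 0.021], [306.0, 269.0])
(np.int32(241), [0.591, 0.23, 0.055], [0.025, 0.016, 0.021], [238.0, 349.0])
(np.int32(659), [0.609, 0.304, 0.055], [0.025, 0.04, 0.021], [304.0, 363.0])
(np.int32(113), [0.59, 0.673, 0.05], [0.013, 0.014, 0.011], [632.0, 357.0])
(np.int32(93), [0.597, 0.599, 0.051], [0.007, 0.013, 0.011], [564.0, 362.0])
(np.int32(129), [0.618, 0.224, 0.056], [0.013, 0.018, 0.021], [234.0, 370.0])
t29.6 tcp [0.3801 0.3119 0.1954] yawY 91.4deg F [-0.2 -1.1 -0.4] w 0.0644 j [ 0.47  0.27  1.5  -0.04  1.33 -1.12]
  to [0.379 0.321 0.2  ] tool shift [-0.0048  0.0091 -0.0006]
  to [0.379 0.321 0.02 ] tool shift [ 0.1797  0.0031 -0.0107]
```

Emit:
step_arm:
  commands:
    - [0.5, 0.03, 0.009, -0.002, 0]
    - [0.5, 0.045, 0.001, -0.003, 0]
    - [0.5, 0.045, 0.001, -0.003, 0]
    - [0.5, 0.035, 0.001, -0.002, 0]
    - [0.5, 0.015, 0, -0.001, 0]
    - [0.5, 0.0, 0, 0, 0]

```text
t: 30.3
eef_pos: [0.3885, 0.3177, 0.027]
orientation: [[0.072, -0.015, 0.997], [-0.011, 1.0, 0.016], [-0.997, -0.012, 0.072]]
wrist_force: [0.1, -0.7, -0.4]
width: 0.064
```

```bash
python3 -c "
from h import *
mv((.379,.321,.014))"
```

```text
t30.3 tcp [0.3885 0.3177 0.027 ] yawY 90.9deg F [ 0.1 -0.7 -0.4] w 0.0640 j [ 0.47  0.49  1.72 -0.06  0.87 -1.08]
  to [0.379 0.321 0.014] tool shift [ 0.0123  0.0036 -0.0103]
```

Emit:
step_arm:
  commands:
    - [0.5, 0.008, 0.004, -0.01, 0]
    - [0.5, 0.004, 0, -0.001, 0]
    - [0.5, 0, 0, 0, 0]
    - [-1, 0, 0, 0, 0]
    - [-1, 0, 0, 0, 0]
    - [-1, 0, 0, 0, 0]
    - [-1, 0, 0, 0, 0]
    - [-1, 0, 0, 0, 0]

```text
t: 31.3
eef_pos: [0.38, 0.3219, 0.0168]
orientation: [[0.078, -0.014, 0.997], [-0.008, 1.0, 0.015], [-0.997, -0.009, 0.078]]
wrist_force: [0.1, 0.4, -0.4]
width: 0.038
```

Emit:
step_arm:
  commands:
    - [-1, -0.0625, 0, 0, 0]
    - [-1, -0.0625, 0, 0, 0]
    - [-1, -0.06, -0.02, 0.008, 0]
    - [-1, -0.02, -0.05, 0.03, 0]
    - [-1, 0, -0.05, 0.03, 0]
    - [-1, 0, -0.05, 0.03, 0]
    - [-1, 0, -0.05, 0.03, 0]
    - [-1, 0, -0.05, 0.03, 0]

```text
t: 32.3
eef_pos: [0.528, 0.0518, 0.2408]
orientation: [[0.078, -0.022, 0.997], [-0.009, 1.0, 0.022], [-0.997, -0.011, 0.078]]
wrist_force: [0.5, 0.3, -0.9]
width: 0.0378
```

```bash
python3 -c "
from h import *
mv((.577,-.045,.2))"
```

```text
t32.3 tcp [0.528  0.0518 0.2408] yawY 91.2deg F [ 0.5  0.3 -0.9] w 0.0378 j [-0.13  0.28  1.34  0.    1.44 -1.72]
  to [ 0.577 -0.045  0.2  ] tool shift [ 0.0454 -0.0973  0.0435]
```

Emit:
step_arm:
  commands:
    - [-1, 0.01, -0.05, 0.022, 0]
    - [-1, 0.02, -0.05, 0.021, 0]
    - [-1, 0.015, 0, 0, 0]
    - [-1, 0, 0, 0, 0]

```text
t: 32.8
eef_pos: [0.5786, -0.0545, 0.1979]
orientation: [[0.077, -0.017, 0.997], [-0.009, 1.0, 0.017], [-0.997, -0.01, 0.077]]
wrist_force: [0.8, 0.0, -0.3]
width: 0.0376
```

```bash
python3 -c "
from h import *
mv((.577,-.045,.15),(.577,-.045,.062))"
```

```text
t32.8 tcp [ 0.5786 -0.0545  0.1979] yawY 91.0deg F [ 0.8  0.  -0.3] w 0.0376 j [-0.3   0.4   1.28  0.01  1.38 -1.89]
  to [ 0.577 -0.045  0.15 ] tool shift [ 0.0476  0.01   -0.0051]
  to [ 0.577 -0.045  0.062] tool shift [ 0.0877  0.0009 -0.0068]
```

Emit:
step_arm:
  commands:
    - [-1, 0.02, 0.01, -0.002, 0]
    - [-1, 0.035, 0, -0.003, 0]
    - [-1, 0.035, 0, -0.003, 0]
    - [-1, 0.03, 0, -0.002, 0]
    - [-1, 0.01, 0, -0.001, 0]
    - [-1, 0, 0, 0, 0]

```text
t: 33.55
eef_pos: [0.5785, -0.039, 0.0704]
orientation: [[0.086, -0.025, 0.996], [-0.01, 1.0, 0.026], [-0.996, -0.012, 0.086]]
wrist_force: [-0.4, -0.7, -0.7]
width: 0.0374
```

```bash
python3 -c "
from h import *
mv((.578,-.044,.062))"
```

```text
t33.5 tcp [ 0.5785 -0.039   0.0704] yawY 91.5deg F [-0.4 -0.7 -0.7] w 0.0374 j [-0.28  0.52  1.48  0.02  1.05 -1.88]
  to [ 0.578 -0.044  0.062] tool shift [ 0.0084 -0.0049 -0.0013]
```

Emit:
step_arm:
  commands:
    - [-1, 0.004, -0.004, -0.001, 0]
    - [-1, 0.003, -0.001, 0, 0]
    - [-1, 0.002, 0, 0, 0]

```text
t: 33.92
eef_pos: [0.5798, -0.0446, 0.064]
orientation: [[0.091, -0.026, 0.996], [-0.012, 1.0, 0.027], [-0.996, -0.014, 0.091]]
wrist_force: [-0.5, 0.2, 0.1]
width: 0.0377
```

Emit:
step_arm:
  commands:
    - [-1, 0.002, 0, 0, 0]
    - [-1, 0.001, 0, 0, 0]
    - [-1, 0, 0, 0, 0]

```text
t: 34.3
eef_pos: [0.5807, -0.0447, 0.0619]
orientation: [[0.093, -0.026, 0.995], [-0.012, 1.0, 0.027], [-0.996, -0.014, 0.093]]
wrist_force: [-0.5, 0.4, 0.8]
width: 0.0377
```

Release, rise, and look at the chamber.

Emit:
step_arm:
  commands:
    - [0.3, 0, 0, 0, 0]
    - [0.3, 0, 0, 0, 0]
    - [0.3, 0, 0, 0, 0]
    - [0.3, -0.0625, 0, 0, 0]
    - [0.3, -0.0625, 0, 0, 0]
    - [0.3, -0.06, 0, -0.01, 0]
    - [0.3, -0.05, 0, -0.03, 0]
    - [0.3, 0, 0, 0, 0]

```text
t: 35.3
eef_pos: [0.5175, -0.0431, 0.2988]
orientation: [[0.092, -0.026, 0.995], [-0.012, 1.0, 0.027], [-0.996, -0.014, 0.091]]
wrist_force: [-0.2, -0.9, -1.1]
width: 0.0556
```

```bash
python3 - <<'E'
import sys;sys.argv=["x","w6"]
exec(open("look.py").read())
z=P[...,2]
[print(b) for b in blobs(P,(z>.088)&(z<.109),60)]
for n,zz in (("dial_grip",.13),("latch_grip",.143),("set_mark",.115),("dial_pointer",.139),("jar1_mid",.075)):
  for o in r.spot_point("wrist",n): print(n,round(o['p'],2),np.round(o['pixel']), onz("wrist",*o["pixel"],zz,i))
E
```

```text
t35.3 tcp [ 0.5175 -0.0431  0.2988] yawY 91.5deg F [-0.2 -0.9 -1.1] w 0.0556 j [-0.32  0.23  1.26  0.02  1.57 -1.92]
(np.int32(23040), [0.439, -0.128, 0.103], [0.085, 0.296, 0.012], [222.0, 62.0])
(np.int32(3956), [0.574, -0.126, 0.099], [0.17, 0.265, 0.021], [211.0, 225.0])
(np.int32(150), [0.507, 0.294, 0.091], [0.023, 0.014, 0.007], [636.0, 145.0])
(np.int32(1153), [0.578, -0.206, 0.098], [0.04, 0.04, 0.018], [169.0, 197.0])
(np.int32(1095), [0.577, -0.124, 0.098], [0.04, 0.039, 0.018], [242.0, 198.0])
(np.int32(1073), [0.58, -0.045, 0.098], [0.039, 0.041, 0.019], [314.0, 202.0])
(np.int32(681), [0.619, 0.304, 0.097], [0.031, 0.03, 0.018], [614.0, 241.0])
(np.int32(553), [0.723, 0.333, 0.097], [0.03, 0.031, 0.018], [607.0, 313.0])
(np.int32(711), [0.859, -0.449, 0.098], [0.028, 0.092, 0.021], [27.0, 369.0])
(np.int32(359), [0.872, 0.375, 0.098], [0.013, 0.048, 0.02], [595.0, 394.0])
(np.int32(80), [0.882, 0.435, 0.093], [0.018, 0.014, 0.009], [634.0, 396.0])
(np.int32(72), [0.889, 0.177, 0.097], [0.02, 0.007, 0.017], [459.0, 396.0])
dial_grip 0.61 [ 64. 333.] [ 0.43436519 -0.03123035  0.13      ]
latch_grip 0.8 [ 67. 216.] [ 0.43827933 -0.12956318  0.143     ]
set_mark 0.43 [ 94. 329.] [ 0.46077223 -0.0326773   0.115     ]
dial_pointer 0.61 [ 56. 357.] [ 0.42652168 -0.01178198  0.139     ]
dial_pointer 0.16 [206. 561.] [0.55779961 0.19867822 0.139     ]
jar1_mid 0.98 [195. 314.] [ 0.58021005 -0.04495068  0.075     ]
jar1_mid 0.42 [ 64. 336.] [ 0.43643294 -0.02620127  0.075     ]
jar1_mid 0.34 [125. 588.] [0.49077973 0.24641013 0.075     ]
```

View pics/w6.png

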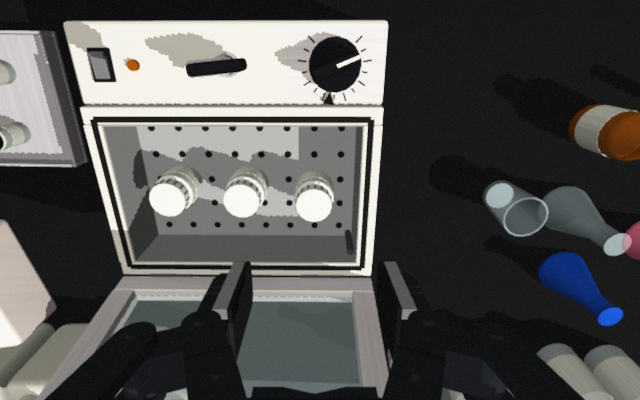

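Emit:
step_arm:
  commands:
    - [1, -0.01, 0, 0, 0.18]
    - [1, -0.01, 0, 0, 0.18]
    - [1, -0.01, 0, 0, 0.18]
    - [1, -0.01, 0, 0, 0.18]
    - [1, -0.01, 0, 0, 0.18]
    - [1, -0.01, 0, 0, 0.18]
    - [1, 0, 0, 0, 0.18]
    - [1, 0, 0, 0, 0.18]

```text
t: 36.6
eef_pos: [0.5152, -0.0424, 0.3447]
orientation: [[0.064, 0.992, 0.111], [-0.002, 0.111, -0.994], [-0.998, 0.063, 0.01]]
wrist_force: [0.4, 0.2, 0.2]
width: 0.0852
```

```bash
python3 -c "
from h import *
mv((.70,-.08,.36),(.70,-.08,.285))"
```

```text
t36.6 tcp [ 0.5152 -0.0424  0.3447] yawY 6.4deg F [0.4 0.2 0.2] w 0.0852 j [-0.32  0.23  1.13  0.02  1.73 -0.43]
  to [ 0.7  -0.08  0.36] tool shift [-0.0034  0.1801  0.058 ]
  to [ 0.7   -0.08   0.285] tool shift [ 0.0748 -0.0047 -0.0007]
```

Emit:
step_arm:
  commands:
    - [1, -0.005, 0.045, 0.012, 0.085]
    - [1, 0, 0.045, 0.012, 0]
    - [1, 0, 0.045, 0.012, 0]
    - [1, 0, 0.04, 0.012, 0]
    - [1, 0, 0, 0, 0]

```text
t: 37.22
eef_pos: [0.6976, -0.0835, 0.3517]
orientation: [[0.051, 0.998, 0.021], [0.001, 0.021, -1.0], [-0.999, 0.051, -0.0]]
wrist_force: [0.1, 0.1, -0.8]
width: 0.0853
```

```bash
python3 -c "
from h import *
mv((.70,-.08,.36),(.70,-.08,.285))
im,d=r.get_image('side');cv2.imwrite('pics/s3.png',cv2.resize(im[60:260,260:500],None,fx=2.5,fy=2.5))"
```

```text
t37.2 tcp [ 0.6976 -0.0835  0.3517] yawY 1.2deg F [ 0.1  0.1 -0.8] w 0.0853 j [-0.29  0.64  0.44  0.02  2.01 -0.31]
  to [ 0.7  -0.08  0.36] tool shift [-0.0081  0.0029 -0.0034]
  to [ 0.7   -0.08   0.285] tool shift [ 0.0749 -0.0038  0.    ]
```

View pics/s3.png

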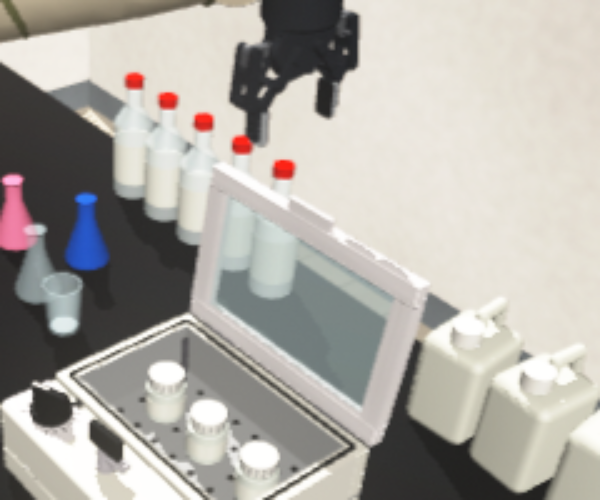

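Emit:
step_arm:
  commands:
    - [1, 0.03, 0.002, 0, 0]
    - [1, 0.03, -0.001, 0, 0]
    - [1, 0.025, 0, 0, 0]
    - [1, 0, 0, 0, 0]

```text
t: 37.78
eef_pos: [0.6988, -0.0809, 0.2672]
orientation: [[0.052, 0.998, 0.023], [0.001, 0.023, -1.0], [-0.999, 0.052, 0.0]]
wrist_force: [-0.6, -0.1, 0.0]
width: 0.0852
```

Emit:
step_arm:
  commands:
    - [1, 0, -0.02, 0, 0]
    - [1, 0, -0.015, 0, 0]
    - [1, 0, -0.012, 0, 0]
    - [1, 0, -0.012, 0, 0]

```text
t: 38.28
eef_pos: [0.6374, -0.0814, 0.271]
orientation: [[0.061, 0.998, 0.024], [-0.001, 0.024, -1.0], [-0.998, 0.061, 0.003]]
wrist_force: [1.0, -0.0, 0.6]
width: 0.0854
```

Emit:
step_arm:
  commands:
    - [1, 0.003, -0.015, 0, 0]
    - [1, 0.003, -0.015, 0, 0]
    - [1, 0.003, -0.015, 0, 0]
    - [1, 0.003, -0.015, 0, 0]

```text
t: 38.78
eef_pos: [0.5757, -0.0822, 0.2631]
orientation: [[0.072, 0.997, 0.025], [-0.005, 0.025, -1.0], [-0.997, 0.072, 0.007]]
wrist_force: [1.0, -0.7, 0.0]
width: 0.0856
```

```bash
cat >> h.py <<'E'
def lid():
    im,d=r.get_image("side");P=cloud("side",d);ms=r.cut_out("side","lid")
    m=ms[0]["mask"];q=P[m];q=q[~np.isnan(q[:,0])]
    q=q[(q[:,1]>-.28)&(q[:,1]<.03)&(q[:,0]>.4)&(q[:,0]<.78)&(q[:,2]>.1)&(q[:,2]<.34)]
    a=np.arctan2(q[:,2]-.120,.672-q[:,0]);far=np.hypot(q[:,2]-.12,.672-q[:,0])>.12
    print("lid p%.2f n%d angle med %.2f  q10-90"%(ms[0]["p"],far.sum(),np.median(a[far])),np.round(np.percentile(a[far],[10,90]),2),"zmax %.3f xmin %.3f"%(np.percentile(q[:,2],98),np.percentile(q[:,0],2)))
    return im
E
python3 -c "
from h import *
st();im=lid();cv2.imwrite('pics/s4.png',im[60:300,240:520])"
```

```text
t38.8 tcp [ 0.5757 -0.0822  0.2631] yawY 1.4deg F [ 1.  -0.7  0. ] w 0.0856 j [-0.36  0.37  1.15  0.02  1.55 -0.38]
lid p0.65 n2167 angle med 1.73  q10-90 [1.69 1.78] zmax 0.308 xmin 0.672
```

View pics/s4.png

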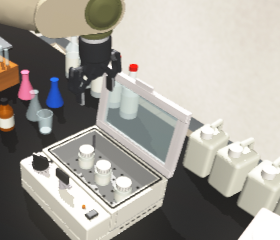

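Emit:
step_arm:
  commands:
    - [0.4, -0.05, 0, 0, 0]
    - [0.4, -0.05, 0, 0, 0]
    - [0.4, -0.005, 0.05, 0, 0]
    - [0.4, 0.003, 0.05, 0, 0]
    - [0.4, 0.003, 0.037, 0, 0]
    - [0.4, 0, 0, 0, 0]

```text
t: 39.62
eef_pos: [0.7082, -0.0768, 0.3834]
orientation: [[0.083, 0.996, 0.024], [-0.009, 0.025, -1.0], [-0.996, 0.083, 0.011]]
wrist_force: [1.0, -0.3, 0.2]
width: 0.0594
```

```bash
python3 -c "
from h import *
mv((.715,-.08,.35),(.715,-.08,.25))
im,d=r.get_image('wrist');cv2.imwrite('pics/w7.png',im)
"
```

```text
t39.6 tcp [ 0.7082 -0.0768  0.3834] yawY 1.4deg F [ 1.  -0.3  0.2] w 0.0594 j [-0.28  0.66  0.3   0.02  2.09 -0.29]
  to [ 0.715 -0.08   0.35 ] tool shift [0.0338 0.0039 0.003 ]
  to [ 0.715 -0.08   0.25 ] tool shift [ 0.0996 -0.0083 -0.0011]
```

View pics/w7.png

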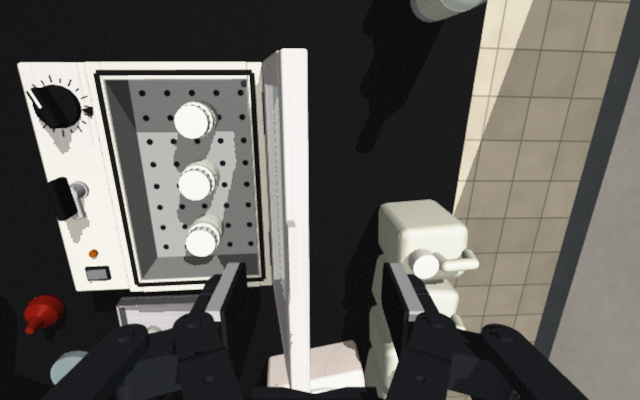

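Emit:
step_arm:
  commands:
    - [0.4, 0.035, 0.003, 0.003, 0]
    - [0.4, 0.035, -0.003, 0, 0]
    - [0.4, 0.035, -0.003, 0, 0]
    - [0.4, 0.025, -0.002, 0, 0]
    - [0.4, 0, 0, 0, 0]

```text
t: 40.3
eef_pos: [0.7095, -0.0807, 0.2608]
orientation: [[0.096, 0.995, 0.023], [-0.013, 0.024, -1.0], [-0.995, 0.096, 0.015]]
wrist_force: [0.2, 0.5, -0.3]
width: 0.0595
```

```bash
python3 -c "
from h import *
mv((.66,-.08,.255))
"
```

```text
t40.3 tcp [ 0.7095 -0.0807  0.2608] yawY 1.4deg F [ 0.2  0.5 -0.3] w 0.0595 j [-0.28  0.62  0.73  0.01  1.7  -0.31]
  to [ 0.66  -0.08   0.255] tool shift [ 0.001  -0.0498 -0.0019]
```

Emit:
step_arm:
  commands:
    - [0.4, 0.001, -0.01, 0, 0]
    - [0.4, 0.001, -0.01, 0, 0]
    - [0.4, 0.001, -0.008, 0, 0]

```text
t: 40.67
eef_pos: [0.6815, -0.0815, 0.2629]
orientation: [[0.107, 0.994, 0.023], [-0.016, 0.025, -1.0], [-0.994, 0.107, 0.018]]
wrist_force: [3.4, -0.2, 3.3]
width: 0.0601
```

Emit:
step_arm:
  commands:
    - [0.4, 0.002, -0.012, 0, 0]
    - [0.4, 0.002, -0.012, 0, 0]
    - [0.4, 0.003, -0.012, 0, 0]
    - [0.4, 0.003, -0.012, 0, 0]

```text
t: 41.18
eef_pos: [0.6367, -0.0834, 0.2576]
orientation: [[0.13, 0.991, 0.023], [-0.021, 0.026, -0.999], [-0.991, 0.129, 0.024]]
wrist_force: [2.7, -0.2, 2.0]
width: 0.0598
```

```bash
python3 -c "
from h import *
st();lid()
"
```

```text
t41.2 tcp [ 0.6367 -0.0834  0.2576] yawY 1.5deg F [ 2.7 -0.2  2. ] w 0.0598 j [-0.32  0.45  1.03  0.02  1.53 -0.35]
lid p0.62 n1659 angle med 1.46  q10-90 [1.42 1.5 ] zmax 0.309 xmin 0.643
```

Emit:
step_arm:
  commands:
    - [0.4, 0.002, -0.013, 0, 0]
    - [0.4, 0.002, -0.013, 0, 0]
    - [0.4, 0.002, -0.013, 0, 0]
    - [0.4, 0.002, -0.013, 0, 0]
    - [0.4, 0.002, -0.013, 0, 0]
    - [0.4, 0.002, -0.013, 0, 0]

```text
t: 42.02
eef_pos: [0.563, -0.086, 0.2414]
orientation: [[0.142, 0.99, 0.023], [-0.024, 0.026, -0.999], [-0.99, 0.141, 0.027]]
wrist_force: [2.8, 0.1, 0.0]
width: 0.0597
```

```bash
python3 -c "
from h import *
st();lid()
"
```

```text
t42.0 tcp [ 0.563  -0.086   0.2414] yawY 1.5deg F [2.8 0.1 0. ] w 0.0597 j [-0.37  0.32  1.29  0.03  1.39 -0.4 ]
lid p0.75 n901 angle med 1.03  q10-90 [0.99 1.08] zmax 0.290 xmin 0.564
```

Emit:
step_arm:
  commands:
    - [0.4, 0.004, -0.013, 0, 0]
    - [0.4, 0.004, -0.013, 0, 0]
    - [0.4, 0.004, -0.013, 0, 0]
    - [0.4, 0.005, -0.013, 0, 0]
    - [0.4, 0.005, -0.013, 0, 0]

```text
t: 42.75
eef_pos: [0.5048, -0.089, 0.2136]
orientation: [[0.149, 0.989, 0.023], [-0.026, 0.027, -0.999], [-0.988, 0.148, 0.029]]
wrist_force: [0.2, -0.7, 2.0]
width: 0.0599
```

```bash
python3 -c "
from h import *
st();lid()
"
```

```text
t42.8 tcp [ 0.5048 -0.089   0.2136] yawY 1.5deg F [ 0.2 -0.7  2. ] w 0.0599 j [-0.43  0.23  1.5   0.04  1.26 -0.46]
lid p0.77 n916 angle med 0.73  q10-90 [0.68 0.77] zmax 0.250 xmin 0.514
```

Emit:
step_arm:
  commands:
    - [0.4, 0.0, 0.012, 0, 0]
    - [0.4, -0.03, 0.006, 0, 0]
    - [0.0, -0.05, 0.005, 0, 0]
    - [-1, -0.03, 0.02, 0.005, 0]
    - [-1, 0, 0.02, 0.005, 0]
    - [-1, 0, 0, 0, 0]

```text
t: 43.6
eef_pos: [0.5579, -0.0944, 0.338]
orientation: [[0.15, 0.988, 0.023], [-0.026, 0.027, -0.999], [-0.988, 0.149, 0.029]]
wrist_force: [-1.3, -0.1, -0.1]
width: -0.0001
```

```bash
python3 -c "
from h import *
mv((.553,-.11,.27),(.553,-.11,.245));lid()
"
```

```text
t43.6 tcp [ 0.5579 -0.0944  0.338 ] yawY 1.6deg F [-1.3 -0.1 -0.1] w -0.0001 j [-0.39  0.27  1.09  0.03  1.63 -0.41]
  to [ 0.553 -0.11   0.27 ] tool shift [ 0.0669 -0.0154  0.0135]
  to [ 0.553 -0.11   0.245] tool shift [ 0.0247 -0.0037 -0.0007]
lid p0.82 n1048 angle med 0.72  q10-90 [0.68 0.76] zmax 0.250 xmin 0.513
```

Emit:
step_arm:
  commands:
    - [-1, 0.03, -0.008, 0.007, 0]
    - [-1, 0.03, -0.007, 0.007, 0]
    - [-1, 0.02, -0.003, 0, 0]
    - [-1, 0.01, -0.002, 0, 0]
    - [-1, 0.006, -0.001, 0, 0]

```text
t: 44.32
eef_pos: [0.5489, -0.1103, 0.238]
orientation: [[0.149, 0.989, 0.023], [-0.026, 0.027, -0.999], [-0.988, 0.149, 0.029]]
wrist_force: [0.5, 0.5, 0.4]
width: -0.0001
```

Emit:
step_arm:
  commands:
    - [-1, 0.009, -0.005, 0, 0]
    - [-1, 0.009, -0.005, 0, 0]
    - [-1, 0.009, -0.005, 0, 0]
    - [-1, 0.009, -0.005, 0, 0]

```text
t: 44.82
eef_pos: [0.5344, -0.112, 0.199]
orientation: [[0.153, 0.988, 0.024], [-0.027, 0.028, -0.999], [-0.988, 0.152, 0.031]]
wrist_force: [0.1, 0.2, 2.0]
width: 0.0002
```

```bash
python3 -c "
from h import *
st();lid()
"
```

```text
t44.8 tcp [ 0.5344 -0.112   0.199 ] yawY 1.6deg F [0.1 0.2 2. ] w 0.0002 j [-0.45  0.3   1.44  0.04  1.25 -0.48]
lid p0.96 n1246 angle med 0.60  q10-90 [0.55 0.63] zmax 0.230 xmin 0.499
```

Emit:
step_arm:
  commands:
    - [-1, 0.007, -0.005, 0, 0]
    - [-1, 0.007, -0.005, 0, 0]
    - [-1, 0.007, -0.005, 0, 0]
    - [-1, 0.007, -0.004, 0, 0]
    - [-1, 0.006, -0.004, 0, 0]
    - [-1, 0.006, -0.003, 0, 0]

```text
t: 45.68
eef_pos: [0.513, -0.1137, 0.1523]
orientation: [[0.152, 0.988, 0.023], [-0.026, 0.028, -0.999], [-0.988, 0.151, 0.03]]
wrist_force: [0.9, 1.3, 0.4]
width: -0.0003
```

```bash
python3 -c "
from h import *
mv((.502,-.112,.129));lid()
"
```

```text
t45.7 tcp [ 0.513  -0.1137  0.1523] yawY 1.6deg F [0.9 1.3 0.4] w -0.0003 j [-0.47  0.31  1.57  0.05  1.11 -0.51]
  to [ 0.502 -0.112  0.129] tool shift [ 0.0214 -0.0144 -0.0026]
lid p0.77 n1749 angle med 0.32  q10-90 [0.27 0.34] zmax 0.183 xmin 0.478
```

Emit:
step_arm:
  commands:
    - [-1, 0.006, -0.001, 0, 0]
    - [-1, 0.006, -0.001, 0, 0]
    - [-1, 0.006, -0.001, 0, 0]
    - [-1, 0.005, -0.001, 0, 0]

```text
t: 46.28
eef_pos: [0.5126, -0.1145, 0.1275]
orientation: [[0.151, 0.988, 0.023], [-0.026, 0.028, -0.999], [-0.988, 0.15, 0.03]]
wrist_force: [-0.8, 0.2, 1.0]
width: 0.0002
```

```bash
python3 -c "
from h import *
mv((.502,-.112,.129));im=lid();cv2.imwrite('pics/s5.png',cv2.resize(im[100:320,220:480],None,fx=2.5,fy=2.5))
"
```

```text
t46.3 tcp [ 0.5126 -0.1145  0.1275] yawY 1.6deg F [-0.8  0.2  1. ] w 0.0002 j [-0.47  0.34  1.61  0.05  1.04 -0.52]
  to [ 0.502 -0.112  0.129] tool shift [-0.0031 -0.0102 -0.0027]Traceback (most recent call last):
  File "<string>", line 3, in <module>
    mv((.502,-.112,.129));im=lid();cv2.imwrite('pics/s5.png',cv2.resize(im[100:320,220:480],None,fx=2.5,fy=2.5))
                             ~~~^^
  File "h.py", line 35, in lid
    m=ms[0]["mask"];q=P[m];q=q[~np.isnan(q[:,0])]
      ~~^^^
IndexError: list index out of range
```

```bash
python3 -c "
from h import *
im,d=r.get_image('side');cv2.imwrite('pics/s5.png',cv2.resize(im[120:320,220:480],None,fx=2.5,fy=2.5))
P=cloud('side',d);x,y,z=P[...,0],P[...,1],P[...,2]
for yy in (-.24,-.19,-.03,.0):
  m=(abs(y-yy)<.008)&(x>.46)&(x<.7)&(z>.03)&(z<.3)
  q=P[m];b=((q[:,0]-.46)//.02).astype(int);print(yy,[(round(.47+.02*k,2),round(float(np.median(q[b==k,2])),3)) for k in range(12) if (b==k).any()])
"
```

```text
-0.24 [(0.47, 0.105), (0.49, 0.146), (0.51, 0.149), (0.53, 0.145), (0.55, 0.142), (0.57, 0.138), (0.59, 0.137), (0.61, 0.134), (0.63, 0.131), (0.65, 0.131), (0.67, 0.131)]
-0.19 [(0.47, 0.106), (0.49, 0.151), (0.51, 0.146), (0.53, 0.144), (0.55, 0.142), (0.57, 0.139), (0.59, 0.136), (0.61, 0.134), (0.63, 0.13), (0.65, 0.13), (0.67, 0.131)]
-0.03 [(0.47, 0.114), (0.49, 0.113), (0.53, 0.144), (0.59, 0.135), (0.61, 0.134), (0.63, 0.13), (0.65, 0.131), (0.67, 0.131)]
0.0 [(0.47, 0.113), (0.49, 0.153), (0.51, 0.151), (0.53, 0.054), (0.65, 0.131), (0.67, 0.13)]
```

View pics/s5.png

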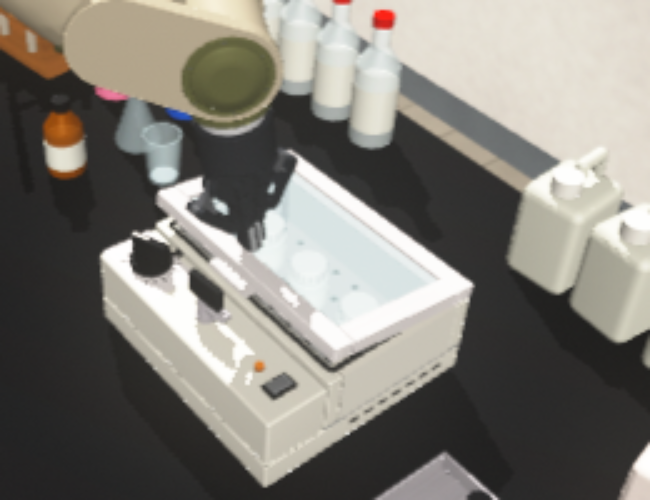

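Emit:
step_arm:
  commands:
    - [-1, -0.03, 0.003, 0, 0]
    - [-1, -0.02, -0.012, 0, 0]
    - [-1, 0, -0.013, 0, 0]
    - [-1, 0, 0, 0, 0]

```text
t: 46.92
eef_pos: [0.4823, -0.1137, 0.1742]
orientation: [[0.15, 0.988, 0.023], [-0.026, 0.028, -0.999], [-0.988, 0.149, 0.03]]
wrist_force: [0.6, -0.3, -0.4]
width: 0.0001
```

```bash
python3 -c "
from h import *
mv((.49,-.112,.155),(.488,-.112,.131))
"
```

```text
t46.9 tcp [ 0.4823 -0.1137  0.1742] yawY 1.6deg F [ 0.6 -0.3 -0.4] w 0.0001 j [-0.5   0.24  1.61  0.05  1.15 -0.54]
  to [ 0.49  -0.112  0.155] tool shift [ 0.0201  0.0048 -0.0021]
  to [ 0.488 -0.112  0.131] tool shift [ 0.0234 -0.0056 -0.0008]
```

Emit:
step_arm:
  commands:
    - [-1, 0.01, 0.006, 0, 0]
    - [-1, 0.008, 0.0, 0, 0]
    - [-1, 0.006, -0.001, 0, 0]
    - [-1, 0.005, -0.001, 0, 0]
    - [-1, 0.005, -0.001, 0, 0]
    - [-1, 0.005, -0.001, 0, 0]

```text
t: 47.68
eef_pos: [0.4908, -0.1145, 0.1311]
orientation: [[0.147, 0.989, 0.024], [-0.024, 0.027, -0.999], [-0.989, 0.147, 0.028]]
wrist_force: [1.4, 1.5, -0.3]
width: -0.0001
```

```bash
cat >> h.py <<'E'
def lidz():
    im,d=r.get_image('side');P=cloud('side',d);x,y,z=P[...,0],P[...,1],P[...,2]
    for yy in (-.24,-.2,0.):
        q=P[(abs(y-yy)<.01)&(x>.48)&(x<.7)&(z>.11)&(z<.2)];b=((q[:,0]-.46)//.02).astype(int);print(yy,[(round(.47+.02*k,2),round(float(np.median(q[b==k,2])),3)) for k in range(1,12,2) if (b==k).any()])
    return im
E
python3 -c "
from h import *
mv((.488,-.112,.131));lidz()
"
```

```text
t47.7 tcp [ 0.4908 -0.1145  0.1311] yawY 1.6deg F [ 1.4  1.5 -0.3] w -0.0001 j [-0.49  0.31  1.66  0.06  1.04 -0.54]
  to [ 0.488 -0.112  0.131] tool shift [-0.0003 -0.0028 -0.0026]
-0.24 [(0.49, 0.149), (0.53, 0.145), (0.57, 0.139), (0.61, 0.134), (0.65, 0.131)]
-0.2 [(0.49, 0.15), (0.53, 0.144), (0.57, 0.139), (0.61, 0.134), (0.65, 0.13)]
0.0 [(0.49, 0.153), (0.65, 0.132)]
```

Emit:
step_arm:
  commands:
    - [-1, 0.005, -0.001, 0, 0]
    - [-1, 0.005, -0.001, 0, 0]
    - [-1, 0.005, -0.001, 0, 0]

```text
t: 48.1
eef_pos: [0.4899, -0.115, 0.1148]
orientation: [[0.147, 0.989, 0.023], [-0.024, 0.027, -0.999], [-0.989, 0.147, 0.028]]
wrist_force: [-1.4, -0.4, 1.3]
width: -0.0
```

```bash
python3 -c "
from h import *
mv((.488,-.112,.115));lidz()
"
```

```text
t48.1 tcp [ 0.4899 -0.115   0.1148] yawY 1.6deg F [-1.4 -0.4  1.3] w -0.0000 j [-0.49  0.33  1.68  0.06  0.99 -0.55]
  to [ 0.488 -0.112  0.115] tool shift [-0.0005 -0.0017 -0.003 ]
-0.24 [(0.49, 0.139), (0.53, 0.133), (0.57, 0.13), (0.61, 0.129), (0.65, 0.129)]
-0.2 [(0.49, 0.14), (0.53, 0.133), (0.57, 0.131), (0.61, 0.129), (0.65, 0.128)]
0.0 [(0.49, 0.141), (0.65, 0.131)]
```

Emit:
step_arm:
  commands:
    - [-1, 0.004, -0.001, 0, 0]
    - [-1, 0.004, -0.001, 0, 0]
    - [-1, 0.003, 0, 0, 0]

```text
t: 48.52
eef_pos: [0.4891, -0.1152, 0.1027]
orientation: [[0.146, 0.989, 0.024], [-0.024, 0.027, -0.999], [-0.989, 0.146, 0.028]]
wrist_force: [-10.4, 3.1, 24.3]
width: -0.0002
```

```bash
python3 -c "
from h import *
mv((.488,-.112,.115));lidz()
"
```

```text
t48.5 tcp [ 0.4891 -0.1152  0.1027] yawY 1.6deg F [-10.4   3.1  24.3] w -0.0002 j [-0.5   0.34  1.7   0.06  0.96 -0.55]
  to [ 0.488 -0.112  0.115] tool shift [-0.0124  0.0008 -0.0029]
-0.24 [(0.49, 0.13), (0.53, 0.125), (0.57, 0.125), (0.61, 0.125), (0.65, 0.128)]
-0.2 [(0.49, 0.13), (0.53, 0.124), (0.57, 0.124), (0.61, 0.124), (0.65, 0.126)]
0.0 [(0.49, 0.13), (0.61, 0.129), (0.65, 0.13)]
```

Emit:
step_arm:
  commands:
    - [-1, -0.04, 0, 0, 0]
    - [-0.3, -0.05, 0, 0, 0]
    - [-0.3, -0.05, -0.01, 0.01, 0]
    - [-0.3, -0.03, -0.01, 0.005, 0]
    - [-0.3, 0, 0, 0, 0]

```text
t: 49.2
eef_pos: [0.4438, -0.1271, 0.273]
orientation: [[0.146, 0.989, 0.024], [-0.024, 0.028, -0.999], [-0.989, 0.145, 0.028]]
wrist_force: [0.5, 0.1, -0.6]
width: 0.03
```

```bash
python3 - <<'E'
import sys;sys.argv=["x","w8"]
exec(open("look.py").read())
x,y,z=P[...,0],P[...,1],P[...,2]
[print(b) for b in blobs(P,(z>.148)&(z<.163)&(x<.49)&(x>.38)&(abs(y+.12)<.15),40)]
print("dial");[print(b) for b in blobs(P,(z>.131)&(z<.143)&(x<.49)&(x>.38)&(y>-.07)&(y<.02),40)]
for n,zz in (("dial_grip",.13),("latch_grip",.143),("set_mark",.115),("dial_pointer",.139)):
  for o in r.spot_point("wrist",n): print(n,round(o['p'],2),np.round(o['pixel']), onz("wrist",*o["pixel"],zz,i))
lidz()
cv2.imwrite("pics/w8b.png",im)
E
```

```text
t49.2 tcp [ 0.4438 -0.1271  0.273 ] yawY 1.6deg F [ 0.5  0.1 -0.6] w 0.0300 j [-0.57  0.1   1.49  0.06  1.42 -0.61]
(np.int32(626), [0.438, -0.128, 0.153], [0.014, 0.045, 0.009], [287.0, 183.0])
dial
(np.int32(915), [0.436, -0.029, 0.136], [0.025, 0.042, 0.01], [282.0, 56.0])
dial_grip 0.55 [ 60. 282.] [ 0.43591789 -0.0307812   0.13      ]
latch_grip 0.91 [184. 286.] [ 0.43801141 -0.13144005  0.143     ]
set_mark 0.53 [ 64. 308.] [ 0.4589719  -0.03319574  0.115     ]
dial_pointer 0.86 [ 30. 267.] [ 0.42373037 -0.01029002  0.139     ]
-0.24 [(0.49, 0.13), (0.53, 0.125), (0.57, 0.125), (0.61, 0.125), (0.65, 0.128)]
-0.2 [(0.49, 0.13), (0.53, 0.125), (0.57, 0.125), (0.61, 0.125), (0.65, 0.127)]
0.0 [(0.49, 0.13), (0.53, 0.129), (0.57, 0.128), (0.61, 0.127), (0.65, 0.129)]
```

View pics/w8b.png

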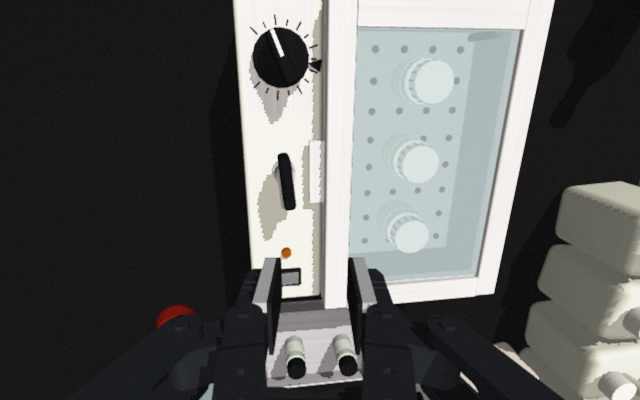

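Emit:
step_arm:
  commands:
    - [-0.3, 0.04, -0.006, 0, 0]
    - [-0.3, 0.04, -0.006, 0, 0]
    - [-0.3, 0.03, -0.005, -0.001, 0]
    - [-0.3, 0.02, -0.003, -0.001, 0]
    - [-0.3, 0, 0, 0, 0]

```text
t: 50.12
eef_pos: [0.4419, -0.1263, 0.1316]
orientation: [[0.136, 0.99, 0.027], [-0.017, 0.03, -0.999], [-0.991, 0.136, 0.021]]
wrist_force: [1.3, -0.1, 0.8]
width: 0.0301
```

```bash
python3 -c "
from h import *
mv((.443,-.130,.108))
"
```

```text
t50.1 tcp [ 0.4419 -0.1263  0.1316] yawY 1.7deg F [ 1.3 -0.1  0.8] w 0.0301 j [-0.58  0.24  1.76  0.07  1.02 -0.64]
  to [ 0.443 -0.13   0.108] tool shift [ 0.0236 -0.0022  0.0032]
```

Emit:
step_arm:
  commands:
    - [-0.3, 0.015, -0.002, 0.003, 0]
    - [-0.3, 0.007, 0, 0, 0]
    - [-0.3, 0, 0, 0, 0]
    - [-1, 0, 0, 0, 0]
    - [-1, 0, 0, 0, 0]
    - [-1, 0, 0, 0, 0]

```text
t: 50.88
eef_pos: [0.4429, -0.1299, 0.1113]
orientation: [[0.135, 0.99, 0.029], [-0.019, 0.031, -0.999], [-0.991, 0.134, 0.023]]
wrist_force: [1.8, -1.9, -5.6]
width: 0.0095
```

Emit:
step_arm:
  commands:
    - [-1, 0, 0, 0, -0.15]
    - [-1, 0, 0, 0, -0.17]
    - [-1, 0, 0, 0, -0.17]
    - [-1, 0, 0, 0, -0.17]

```text
t: 51.38
eef_pos: [0.4432, -0.1305, 0.1115]
orientation: [[0.135, 0.752, 0.645], [-0.02, 0.653, -0.757], [-0.991, 0.089, 0.103]]
wrist_force: [0.1, 0.6, -3.2]
width: 0.0092
```

Emit:
step_arm:
  commands:
    - [-1, 0, 0, 0, -0.17]
    - [-1, 0, 0, 0, -0.17]
    - [-1, 0, 0, 0, -0.17]
    - [-1, 0, 0, 0, -0.17]
    - [-1, 0, 0, 0, -0.12]
    - [-1, 0, 0, 0, 0]

```text
t: 52.12
eef_pos: [0.4441, -0.1296, 0.1117]
orientation: [[0.136, 0.035, 0.99], [-0.018, 0.999, -0.033], [-0.991, -0.013, 0.136]]
wrist_force: [-0.1, -2.6, -3.6]
width: 0.0087
```

```bash
python3 -c "
from h import *
s=st();print(s['moment'])
"
```

```text
t52.1 tcp [ 0.4441 -0.1296  0.1117] yawY 88.0deg F [-0.1 -2.6 -3.6] w 0.0087 j [-0.58  0.27  1.78  0.07  0.97 -2.15]
[-0.03357831  0.59371575 -0.24679826]
```

Emit:
step_arm:
  commands:
    - [-0.3, 0, 0, 0, 0]
    - [-0.3, 0, 0, 0, 0]
    - [-0.3, -0.04, 0, 0, 0]
    - [-0.3, -0.04, 0, 0.005, 0.16]
    - [-0.3, 0, 0, 0, 0.17]
    - [-0.3, 0, 0, 0, 0.17]
    - [-0.3, 0, 0, 0, 0.17]
    - [-0.3, 0, 0, 0, 0.17]

```text
t: 53.12
eef_pos: [0.4399, -0.1289, 0.1972]
orientation: [[0.144, 0.782, 0.606], [-0.022, 0.615, -0.788], [-0.989, 0.1, 0.105]]
wrist_force: [0.7, -0.2, 0.4]
width: 0.0301
```

```bash
python3 -c "
from h import *
mv((.4407,-.0305,.18),(.4407,-.0305,.096))
"
```

```text
t53.1 tcp [ 0.4399 -0.1289  0.1972] yawY 38.2deg F [ 0.7 -0.2  0.4] w 0.0301 j [-0.58  0.16  1.65  0.07  1.2  -1.26]
  to [ 0.441 -0.03   0.18 ] tool shift [ 0.015   0.0594 -0.0789]
  to [ 0.441 -0.03   0.096] tool shift [ 0.0831 -0.0084 -0.0088]
```

Emit:
step_arm:
  commands:
    - [-0.3, 0.003, 0.02, -0.027, 0]
    - [-0.3, 0.003, 0.02, -0.027, 0]
    - [-0.3, 0.003, 0.02, -0.025, 0]
    - [-0.3, 0, 0, 0, 0.11]
    - [-0.3, 0, 0, 0, 0]

```text
t: 53.75
eef_pos: [0.4416, -0.0272, 0.1872]
orientation: [[0.149, 0.848, 0.508], [-0.023, 0.517, -0.856], [-0.989, 0.116, 0.097]]
wrist_force: [-0.7, 0.0, -1.1]
width: 0.0298
```

```bash
python3 - <<'E'
import sys;sys.argv=["x","w9"]
exec(open("look.py").read())
mv((.4407,-.0305,.15),(.4407,-.0305,.096))
x,y,z=P[...,0],P[...,1],P[...,2]
[print(b) for b in blobs(P,(z>.131)&(z<.143)&(x<.49)&(x>.38)&(y>-.07)&(y<.02),40)]
q=P[(z>.134)&(z<.143)&(x<.47)&(x>.40)&(y>-.06)&(y<.0)][:,:2]
if len(q): print(cv2.minAreaRect(q.astype(np.float32)))
for n,zz in (("dial_grip",.13),("set_mark",.115),("dial_pointer",.139),("latch_grip",.143)):
  for o in r.spot_point("wrist",n): print(n,round(o['p'],2),np.round(o['pixel']), onz("wrist",*o["pixel"],zz,i))
E
```

```text
t53.8 tcp [ 0.4416 -0.0272  0.1872] yawY 31.3deg F [-0.7  0.  -1.1] w 0.0298 j [-0.35  0.13  1.71  0.03  1.15 -0.9 ]
t53.8 tcp [ 0.4415 -0.0273  0.1872] yawY 31.4deg F [-0.6 -0.6 -1.3] w 0.0303 j [-0.35  0.13  1.71  0.03  1.15 -0.9 ]
  to [ 0.441 -0.03   0.15 ] tool shift [ 0.0367 -0.0066 -0.0013]
  to [ 0.441 -0.03   0.096] tool shift [ 0.0534 -0.0062 -0.0052]
(np.int32(1178), [0.435, -0.028, 0.136], [0.026, 0.042, 0.01], [296.0, 203.0])
((0.43496716022491455, -0.028173185884952545), (0.01214937586337328, 0.044039785861968994), 23.273649215698242)
dial_grip 0.65 [204. 295.] [ 0.43552463 -0.03036565  0.13      ]
set_mark 0.5 [213. 321.] [ 0.46070124 -0.0330826   0.115     ]
dial_pointer 0.64 [163. 295.] [ 0.41926644 -0.00328225  0.139     ]
dial_pointer 0.18 [371. 451.] [ 0.63449624 -0.10171631  0.139     ]
latch_grip 0.6 [327. 232.] [ 0.4405949  -0.13280613  0.143     ]
```

Emit:
step_arm:
  commands:
    - [-0.3, 0, 0, 0, 0.13]
    - [-0.3, 0.03, -0.005, 0, 0]
    - [-0.3, 0.02, -0.003, -0.001, 0]
    - [-0.3, 0, 0, 0, 0]

```text
t: 54.5
eef_pos: [0.4418, -0.0327, 0.1358]
orientation: [[0.15, 0.909, 0.39], [-0.024, 0.397, -0.917], [-0.988, 0.128, 0.081]]
wrist_force: [-0.4, 1.2, 1.0]
width: 0.0299
```

```bash
python3 -c "
from h import *
mv((.440,-.0293,.096))
"
```

```text
t54.5 tcp [ 0.4418 -0.0327  0.1358] yawY 23.6deg F [-0.4  1.2  1. ] w 0.0299 j [-0.36  0.2   1.8   0.04  0.99 -0.79]
  to [ 0.44  -0.029  0.096] tool shift [ 0.039  -0.0054 -0.0071]
```

Emit:
step_arm:
  commands:
    - [-0.3, 0.015, -0.002, -0.004, 0]
    - [-0.3, 0.015, -0.002, -0.002, 0]
    - [-0.3, 0.008, -0.001, -0.001, 0]
    - [-0.3, 0, 0, 0, 0]

```text
t: 55.0
eef_pos: [0.4424, -0.0304, 0.0992]
orientation: [[0.155, 0.908, 0.389], [-0.026, 0.398, -0.917], [-0.988, 0.132, 0.085]]
wrist_force: [-0.6, 0.5, -0.4]
width: 0.0298
```

```bash
python3 -c "
from h import *
mv((.440,-.0293,.097))
"
```

```text
t55.0 tcp [ 0.4424 -0.0304  0.0992] yawY 23.7deg F [-0.6  0.5 -0.4] w 0.0298 j [-0.36  0.25  1.86  0.04  0.87 -0.79]
  to [ 0.44  -0.029  0.097] tool shift [ 0.0018 -0.002  -0.0021]
```

Emit:
step_arm:
  commands:
    - [-0.3, 0.001, -0.002, -0.002, 0]
    - [-1, 0, 0, 0, 0]
    - [-1, 0, 0, 0, 0]
    - [-1, 0, 0, 0, 0]
    - [-1, 0, 0, 0, 0.1]

```text
t: 55.62
eef_pos: [0.4405, -0.0295, 0.0991]
orientation: [[0.157, 0.942, 0.295], [-0.027, 0.303, -0.953], [-0.987, 0.141, 0.073]]
wrist_force: [2.1, 1.6, -0.4]
width: 0.0109
```

Emit:
step_arm:
  commands:
    - [-1, 0, 0, 0, 0.17]
    - [-1, 0, 0, 0, 0.17]
    - [-1, 0, 0, 0, 0.17]
    - [-1, 0, 0, 0, 0.17]
    - [-1, 0, 0, 0, 0.17]
    - [-1, 0, 0, 0, 0.17]
    - [-1, 0, 0, 0, 0.17]
    - [-1, 0, 0, 0, 0.17]

```text
t: 56.62
eef_pos: [0.4426, -0.0292, 0.0998]
orientation: [[0.16, 0.448, -0.879], [-0.027, -0.889, -0.458], [-0.987, 0.097, -0.13]]
wrist_force: [4.1, 2.6, 1.8]
width: 0.0107
```

```bash
python3 -c "
from h import *
st()
"
```

```text
t56.6 tcp [ 0.4426 -0.0292  0.0998] yawY -63.2deg F [4.1 2.6 1.8] w 0.0107 j [-0.35  0.25  1.86  0.04  0.87  0.72]
```

Emit:
step_arm:
  commands:
    - [-1, 0, 0, 0, 0.16]
    - [-1, 0, 0, 0, 0.16]
    - [-1, 0, 0, 0, 0.14]
    - [-1, 0, 0, 0, 0.1]
    - [-1, 0, 0, 0, 0]

```text
t: 57.25
eef_pos: [0.4433, -0.0307, 0.0999]
orientation: [[0.16, -0.106, -0.981], [-0.029, -0.994, 0.102], [-0.987, 0.012, -0.162]]
wrist_force: [0.7, 0.9, 0.3]
width: 0.0103
```

```bash
python3 -c "
from h import *
st()
"
```

```text
t57.2 tcp [ 0.4433 -0.0307  0.0999] yawY -96.1deg F [0.7 0.9 0.3] w 0.0103 j [-0.36  0.25  1.86  0.04  0.87  1.3 ]
```

Emit:
step_arm:
  commands:
    - [-0.3, 0, 0, 0, 0]
    - [-0.3, 0, 0, 0, 0]
    - [-0.3, -0.04, 0, 0, 0]
    - [-0.3, -0.05, 0, 0, 0]
    - [0.3, -0.02, 0, 0, 0]
    - [0.3, 0, 0, 0, 0]

```text
t: 58.0
eef_pos: [0.4251, -0.0274, 0.2117]
orientation: [[0.16, -0.099, -0.982], [-0.029, -0.995, 0.096], [-0.987, 0.013, -0.162]]
wrist_force: [-0.7, 0.4, -0.7]
width: 0.0556
```

```bash
cat > dial.py <<'E'
import sys
exec(open("look.py").read())
x,y,z=P[...,0],P[...,1],P[...,2]
q=P[(z>.134)&(z<.143)&(x<.47)&(x>.40)&(y>-.06)&(y<.0)][:,:2]
print(cv2.minAreaRect(q.astype(np.float32)))
R={}
for n,zz in (("dial_grip",.13),("set_mark",.115),("dial_pointer",.139),("latch_grip",.143)):
  for o in r.spot_point("wrist",n): print(n,round(o['p'],2),np.round(o['pixel']), onz("wrist",*o["pixel"],zz,i))
# rectified deck view at z=.116, 0.2 mm/px, x down?  up=+x, left=+y
K=np.array(i["K"]);T=np.linalg.inv(np.array(i["T"]))
def rect(zz,c=(.435,-.029),h=.045,n=560):
    g=np.linspace(h,-h,n);X,Y=np.meshgrid(c[0]+g,c[1]+g,indexing='ij')
    Q=np.stack([X,Y,np.full_like(X,zz)],-1)@T[:3,:3].T+T[:3,3];U=Q@K.T
    return cv2.remap(im,(U[...,0]/U[...,2]).astype(np.float32),(U[...,1]/U[...,2]).astype(np.float32),1)
a=rect(.111);b=rect(.139);b2=cv2.resize(b,(240,240));a2=a.copy()
a2=np.hstack([a2,np.vstack([b2,np.zeros((320,240,3),np.uint8)])]);cv2.imwrite(f"pics/{sys.argv[1]}r.png",a2)
E
python3 dial.py w10
```

```text
t58.0 tcp [ 0.4251 -0.0274  0.2117] yawY -95.7deg F [-0.7  0.4 -0.7] w 0.0556 j [-0.36  0.07  1.71  0.03  1.2   1.3 ]
((0.43644949793815613, -0.02973353862762451), (0.011171065270900726, 0.04364890977740288), 84.07386016845703)
dial_grip 0.68 [202. 315.] [ 0.43577902 -0.02988367  0.13      ]
set_mark 0.39 [173. 315.] [ 0.45644803 -0.03256484  0.115     ]
dial_pointer 0.61 [170. 311.] [ 0.46067957 -0.02938079  0.139     ]
latch_grip 0.71 [191. 452.] [ 0.43621471 -0.12768495  0.143     ]
```

View pics/w10r.png

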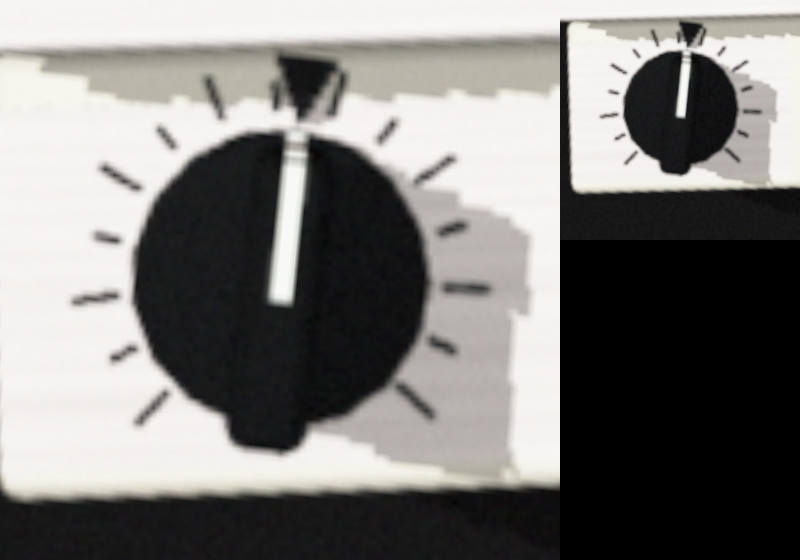

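Emit:
step_arm:
  commands:
    - [0.3, -0.05, 0, 0, 0]
    - [0.3, -0.05, 0, 0, 0]
    - [0.3, 0, -0.06, 0, 0]
    - [0.3, 0, -0.06, 0, 0]
    - [0.3, 0, -0.06, 0, 0]
    - [0.3, 0, -0.06, 0, 0]
    - [0.3, 0, -0.06, 0, 0]
    - [0.3, 0, 0, 0, 0]

```text
t: 59.25
eef_pos: [0.4413, 0.2818, 0.3003]
orientation: [[0.143, -0.106, -0.984], [-0.028, -0.994, 0.103], [-0.989, 0.013, -0.145]]
wrist_force: [0.4, -0.9, 0.5]
width: 0.0557
```

```bash
python3 -c "
from h import *
st();im=lidz();a=cv2.resize(im[130:350,240:480],None,fx=2,fy=2,interpolation=3)
t,d=r.get_image('top');b=cv2.resize(t[120:280,150:500],None,fx=1.0,fy=1.0)
b=cv2.resize(t[150:270,300:500],None,fx=2,fy=2,interpolation=3)
h=np.zeros((440,400,3),np.uint8);h[:240]=b;c=cv2.resize(t[130:290,140:300],None,fx=1.25,fy=1.25);h[240:440,:200]=c
o=np.hstack([a[:440,:400],h]);cv2.imwrite('pics/fin.png',o)
P=cloud('top',d);x,y,z=P[...,0],P[...,1],P[...,2]
q=P[(z>.148)&(z<.162)&(x>.4)&(x<.475)&(abs(y+.128)<.04)];print('latch',cv2.minAreaRect(q[:,:2].astype(np.float32)))
print([b for b in blobs(P,(z>.03)&(z<.14)&(x>.3)&(x<.68)&(y>.15)&(y<.48),20)])
print([b for b in blobs(P,(z>.045)&(z<.075)&(x>.4)&(x<.58)&(y<-.35)&(y>-.5),10)])
"
```

```text
t59.2 tcp [0.4413 0.2818 0.3003] yawY -96.1deg F [ 0.4 -0.9  0.5] w 0.0557 j [ 0.39  0.23  1.25 -0.08  1.54  2.06]
-0.24 [(0.49, 0.13), (0.53, 0.124), (0.57, 0.125), (0.61, 0.125), (0.65, 0.129)]
-0.2 [(0.49, 0.13), (0.53, 0.125), (0.57, 0.125), (0.61, 0.125), (0.65, 0.127)]
0.0 [(0.49, 0.13), (0.53, 0.127), (0.57, 0.128), (0.61, 0.127), (0.65, 0.129)]
latch ((0.43700745701789856, -0.12993991374969482), (0.010414842516183853, 0.0447278767824173), 84.49042510986328)
[(np.int32(297), [0.658, 0.436, 0.07], [0.044, 0.048, 0.079], [166.0, 168.0]), (np.int32(274), [0.616, 0.301, 0.069], [0.047, 0.047, 0.079], [213.0, 184.0]), (np.int32(170), [0.601, 0.211, 0.055], [0.052, 0.053, 0.049], [243.0, 187.0]), (np.int32(351), [0.502, 0.302, 0.077], [0.053, 0.054, 0.093], [211.0, 223.0])]
[(np.int32(77), [0.532, -0.43, 0.057], [0.025, 0.027, 0.023], [466.0, 213.0]), (np.int32(78), [0.458, -0.428, 0.055], [0.024, 0.026, 0.021], [466.0, 239.0])]
```

View pics/fin.png

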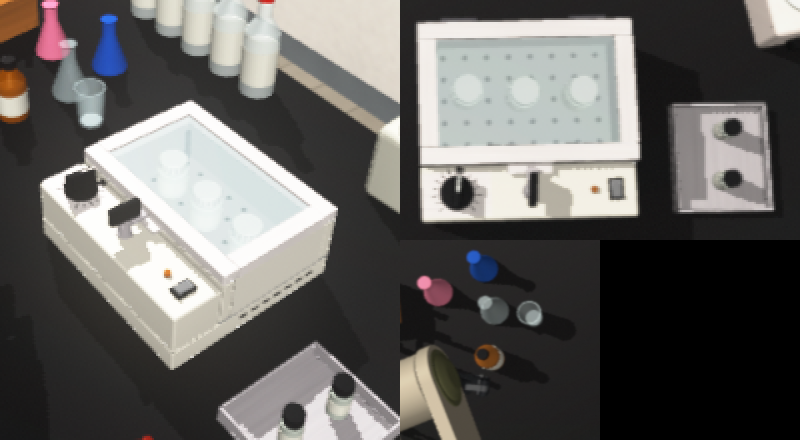

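```bash
python3 -c "
from h import *
for n in ('w8','w9','w10'):
  f=np.load(n+'.npz');P=cloud('wrist',f['d'],dict(K=f['K'],T=f['T']));x,y,z=P[...,0],P[...,1],P[...,2]
  for zl in (.150,.153):
    q=P[(z>zl)&(z<.162)&(x>.4)&(x<.475)&(abs(y+.128)<.04)];u,s,v=np.linalg.svd(q[:,:2]-q[:,:2].mean(0),full_matrices=False)
    print(n,len(q),cv2.minAreaRect(q[:,:2].astype(np.float32)),'pca',np.degrees(np.arctan2(v[0,1],v[0,0])))
"
```

```text
w8 616 ((0.43829119205474854, -0.12829048931598663), (0.009991804137825966, 0.045642200857400894), 6.767407417297363) pca -83.00434419473731
w8 578 ((0.43830451369285583, -0.12842077016830444), (0.009792270138859749, 0.045402321964502335), 7.075741291046143) pca -82.96007628047975
w9 104 ((0.42071783542633057, -0.12355329841375351), (0.01268741488456726, 0.0034668217413127422), 16.693973541259766) pca 9.203583417477297
w9 46 ((0.41980504989624023, -0.12352064251899719), (0.007924008183181286, 0.003450496355071664), 21.576162338256836) pca 10.985762407687282
w10 1044 ((0.4381386935710907, -0.12877394258975983), (0.010268028825521469, 0.04581725224852562), 86.75914764404297) pca 177.27424175346502
w10 905 ((0.4383031129837036, -0.12894001603126526), (0.010166222229599953, 0.045423734933137894), 87.43658447265625) pca 177.2683575864006
```

```bash
python3 -c "
from h import *
print(r.hand_in());st()"
```

```text
the job is handed in; nothing more can be done
None
the job is handed in; nothing more can be done
```

The changeover is done and handed in at about 59 s of the 210 s allowed. No verdict came back, so the results below rest on my own last checks.

- **Vials:** both finished vials stand upright in the steel tray, seen in the final top and side pictures.
- **Jars:** only three white-capped jars were on the bench. All three stand upright on the chamber floor and were seen through the glass after the lid was shut. None was knocked aside.
- **Lid:** I pulled it down with a finger and then pressed it shut slowly. The depth reading has its top at about 130 mm at the front edge and 128 mm near the hinge, so it rests level on the rim. The first attempt to pull the lid missed without moving it, and I repeated it deeper.
- **Latch:** I turned it after the lid was shut. The close wrist view puts the bar at −2.7°, which matches the 1.5 rad stop, with the tongue over the lip. The coarser top camera read about −5.5°, roughly 3° less turned; I trusted the close view.
- **Dial:** the pointer stands at about −5 to −6° and the marker at about −7°, so the pointer is 1–2° short. I left it there.
- **Glassware:** the beaker, flask, reagent bottle and the pink look-alike are within 1–2 mm of their first measured positions. The blue look-alike I only saw standing in the last picture.

The tool drifted to about 8° of tilt while lowering the lid, but the grasps and placings held.

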